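Pack the leatherworker's block tray and sweep the check bar over it

TASK

Pack the three blocks level in the drawer tray so that nothing stands above its rim: the tall block in the deep bay, the two low blocks side by side in the shallow bay, butted tight against each other and against the tray's end wall with all the spare room left at the divider. When all three are in, draw the check bar by its knob from beyond the far wall right across to its stop on the near rim, and let go. Leave the jars and tools on the bench where they are.

Things in the scene. Friction and masses are not known exactly. Their poses are not given: they have to be found in the camera images.
- tray: fixed open wooden drawer tray, outside 134 (x) x 265 (y) x 84 mm high (the rim), walls 8 mm. Origin under its centre on the bench; x points roughly away from the robot, z up. Inside, 118 mm wide in x. Along y: shallow bay at +y, a divider 8 mm thick centred at y = -38.5 mm with its top 60 mm above the bench, deep bay at -y. Blocks lie with their length along the tray's x
- shallow_bay (a point): centre of the shallow bay's cork floor, 26 mm above the bench, at tray x = 0, y = +45 mm. The bay is 159 mm long in y: from the divider (y = -34.5) to the tray's end wall (inner face y = +124.5). Two low blocks side by side leave 7 mm spare and their tops are 4 mm below the rim; the tall block here would stand 14 mm proud. Axes as the tray's
- deep_bay (a point): centre of the deep bay's plywood floor, 8 mm above the bench, at tray x = 0, y = -83.5 mm. The bay is 82 mm long in y (-42.5 to -124.5): the tall block has 6 mm spare there and its top is 4 mm below the rim. Axes as the tray's
- bar (a joint): travel (m) of the aluminium check bar that slides over the tray: 0 to 0.012 at the start, parked beyond the far wall; grows as it is drawn to the tray's -x (towards the robot); stop at 0.155, above the near rim. Bar 20 mm wide in x, 284 mm long in y, underside 2 mm above the rim, top 98 mm above the bench. Friction about 1.5 N, stays where left; anything proud of the rim stops it
- bar_knob (a point): point on the axis of the upright round wooden knob in the middle of the check bar: 17 mm below the knob's top, 119 mm above the bench, at tray x = +95 mm (less the bar's travel), y = 0. Knob 28 mm in diameter, standing 38 mm up from the bar's top. Axes as the tray's
- low_a_mid (a point): low block, 110 long (x) x 76 wide (y) x 54 mm high: orange slab with cork sole, 24 mm thick, and a dark wooden grip rib (84 long x 18 wide x 30 mm high) on top along its length. Point: its centre, 27 mm above its underside; z up; half a turn makes no difference. 0.2-0.4 kg. This one starts loose inside the shallow bay, near its middle, slightly crooked
- low_b_mid (a point): low block, 110 long (x) x 76 wide (y) x 54 mm high: orange slab with cork sole, 24 mm thick, and a dark wooden grip rib (84 long x 18 wide x 30 mm high) on top along its length. Point: its centre, 27 mm above its underside; z up; half a turn makes no difference. 0.2-0.4 kg. This one starts on the bench left or right of the tray, at any yaw
- tall_mid (a point): tall block, 110 long (x) x 76 wide (y) x 72 mm high: pale wooden body with brass sole, 42 mm thick together, and a dark wooden grip rib (84 long x 18 wide x 30 mm high) on top along its length. Point: its centre, 36 mm above its underside; z up; half a turn makes no difference. 0.35-0.7 kg. Starts on the bench, on the other side of the tray from the loose low block, at any yaw
- jar0_mid (a point): dye jar, dark with yellow label and white cap, 52 mm in diameter, 85 mm high; a bystander; the point is half-way up
- jar1_mid (a point): dye jar, dark with yellow label and white cap, 52 mm in diameter, 85 mm high; a bystander; the point is half-way up
- jar2_mid (a point): dye jar, dark with yellow label and white cap, 52 mm in diameter, 85 mm high; a bystander; the point is half-way up
- wax_mid (a point): white wax pot with a black lid, 68 mm in diameter, 55 mm high; a bystander; the point is half-way up
- brush_mid (a point): wooden shoe brush 190 x 55 x 45 mm lying bristles down, long axis x; a bystander; the point is half-way up
- awl_mid (a point): awl lying down, wooden handle, about 150 mm long in x, 22 mm high; a bystander; the point is half-way up
Things that resemble listed ones, but are neither listed nor needed, are in the scene too. What is shaped like the part that bears low_b_mid but pink is not meant.

How it is judged:
By the outcome, as a careful person would: the job done as asked, in the order asked, and still so for the second after the job is handed in, with the robot touching nothing.
It also fails if it takes over 72 s, if anything falls off the work surface, if the arm or the gripper's body presses on something with over 40 N, if the wrist force passes 120 N, or if a joint passes its speed limit or range.

ROBOT

A 6-joint arm with a two-finger parallel gripper is mounted at the origin on the work surface. World frame = base frame: x ahead of the robot, y to its left, z up, the work surface at z = 0. Lengths are in m, angles in rad, forces in N, time in s.
With the tool pointing down it reaches from about 0.35 to 0.85 m from the base axis. Payload 8.1 kg.
Tool frame: the origin (TCP) lies at the very end of the fingers, on their centre line; the grasp point (between the pads) lies robot.grip_point_offset behind it (robot.grip_point_offset is the distance from the TCP to the grasp point, in m); z points along the fingers, y is the line along which they close (so a half turn about z gives the same grasp; the last joint's range is limited). The gripper opens to 93 mm and grips with 3 to 60 N. Pads are 15 mm wide; open, the fingers measure 128 mm over their backs; the gripper's body (75 mm by 188 mm) begins 65 mm behind the grasp point.
Start: joints at [-1.328, 0.13, 1.488, -0, 1.523, -0.085], TCP at [0.193, -0.568, 0.192] pointing down, gripper open.
Joint ranges: [-2.96, 2.96], [-0.89, 2.26], [0.02, 2.5], [-1.34, 4.48], [0, 2.73], [-2.66, 2.66]. Speed limits (rad/s): [2.39, 2.39, 2.79, 3.14, 3.14, 3.14].

INTERFACE

Orientations are given as a rotation vector (axis times angle).
In Python, from plant import robot, eyes gives the robot as it stands. The module is installed in compiled form; this text tells all that it offers.
- The arm moves only by the tool apply_moves, never from a script. Its argument "steps" is one flat list of numbers, 7 for each row, row after row: the shift along the tool's x, y, z in units of 30 mm (1.0 is 30 mm), then the turn, a rotation vector about the tool's x, y, z in units of 6 degrees (1.0 is 6 degrees), then the opening in per cent of the stroke, from 0 (shut) to 100 (fully open). In form: [dx, dy, dz, ax, ay, az, fingers, dx, dy, dz, ax, ay, az, fingers, ...]. A call has 1 to 12 rows; each row shifts and turns the commanded pose from where the row before left it, along the tool's axes as they then stand; what a row does not reach is not made up. A row lasts 1/12 s, in which the tool goes at most 41.7 mm and 7.16 degrees, less where a joint would pass 70% of its speed; a pose out of reach is approached as far as the arm can. A call is refused whole if a number of a shift passes 1 or a number of a turn 1, either way. A call with a gripper value outside its range is refused whole. The fingers move at their own pace and stop on an object; "grip_force" is the grip in N (left out, the last holds). Time passes only in rows, so rows that do not move let the fingers close. It gives the time, the measured TCP pose, the force, the opening and the grip force at its end, in the units of the state.
- robot.read_state(): the state, without advancing time (a new reading comes with each control period).
- eyes.read_camera(name): name is "side" or "top" or "wrist"; returns the picture (420x560x3 uint8, red, green, blue); there is no depth.
- eyes.calibration(name): a dict with "K" (3x3 intrinsics, pixels), "R" (3x3) and "t" (3): a world point X has camera coordinates R X + t. Camera axes: x right, y down, z forward; pixel columns grow to the right and rows downward; lengths in m; the calibration is good to about 2 mm. A picture is of the moment at which its call begins: read the wrist's pose just before it. calibration takes no time and is no camera call; for the wrist camera it gives the pose at the moment of the call.
- robot.close_job(): hands the job in; it is judged then, once.
Trained networks look in the newest picture that a camera, given by its name, has taken for a name from the list of things; names that differ only in an ending like _2 or _b are one class to them, and where a whole thing is asked for, a point or a joint stands for the part that bears it (a point fixed in the world has none). Each returns a list of dicts, best first, with "conf" (0 to 1); they miss things now and then, are a little off and sometimes report something else, mostly with a low value. They report only what shows in the picture. A call takes as long as a camera call. They do not tell look-alikes from the thing itself.
- eyes.search_frame(camera, thing): "rect" ([left, top, width, height] in pixels, round what is visible of it).
- eyes.place_of(camera, thing): "xy" ([column, row] in pixels: a listed point, or the origin of a listed thing).
The state is a dict: "t": time; "q": joint angles; "dq": joint speeds; "joint_torque": joint torques, N m; "tool_pos": TCP position; "orientation": TCP orientation; "force": force on the tool from outside, world axes, zero at the start; "wrist_torque": the same for the moment, N m; "opening": finger opening in m; "gripper_force": force on a finger pad.
Only numpy, scipy, OpenCV 4.12 (cv2) and the standard library are available. Lean on these libraries where they do the work, as an engineer would, in place of code of your own. Each camera call takes 0.05 s, during which the arm holds its last target. There are 200 camera calls.

## Working session

There is one attempt and no reset: what is moved stays moved. The work goes in short steps, Python scripts to look and compute and a tool call to move; the robot and the scene stay as the last step left them, time stands still between calls to the robot, and variables do not carry over. Pictures are saved under pics/ and viewed, at most 10 in all, crops included, and the job is handed in when it is done.

Besides the shell and the picture viewer there is one more tool, called after ">>>" as name(argument=value, ...) on one line, values as JSON. apply_moves: Moves the arm, as the interface text tells. Its arguments: {"type":"object","properties":{"steps":{"type":"array"},"grip_force":{"type":"number"}},"required":["steps"]}

```bash
mkdir -p pics; cat > h.py <<'E'
import numpy as np, cv2
from scipy.spatial.transform import Rotation as Rn
from plant import robot, eyes
def save(cam,name,crop=None,s=1):
    im=eyes.read_camera(cam)
    im=np.ascontiguousarray(im[...,::-1])
    if crop: x,y,w,h=crop; im=im[y:y+h,x:x+w]
    if s!=1: im=cv2.resize(im,None,fx=s,fy=s,interpolation=cv2.INTER_CUBIC)
    cv2.imwrite('pics/'+name,im)
def ray(c,uv,z):
    K,R,t=[np.array(c[k]) for k in 'KRt']
    o=-R.T@t; d=R.T@np.linalg.inv(K)@np.array([uv[0],uv[1],1.]); return o+d*(z-o[2])/d[2]
def px(c,X):
    K,R,t=[np.array(c[k]) for k in 'KRt']; p=K@(R@np.array(X,float)+t); return p[:2]/p[2]
E
python3 - <<'E'
from h import *
s=robot.read_state(); print({k:np.round(v,3) for k,v in s.items()}, robot.grip_point_offset)
save('top','top0.png'); save('side','side0.png')
Z=dict(tray=0,bar_knob=.119,low_a_mid=.053,low_b_mid=.027,tall_mid=.036)
for n in ['tray','shallow_bay','deep_bay','bar_knob','low_a_mid','low_b_mid','tall_mid','jar0_mid','wax_mid','brush_mid','awl_mid']:
    z={'tray':0,'shallow_bay':.026,'deep_bay':.008,'bar_knob':.119,'low_a_mid':.053,'low_b_mid':.027,'tall_mid':.036,'wax_mid':.027,'brush_mid':.022,'awl_mid':.011}.get(n,.042)
    for cam in ['top']:
        c=eyes.calibration(cam)
        eyes.read_camera(cam)
        print(n,[(round(d['conf'],2),np.round(d['xy']),np.round(ray(c,d['xy'],z),3)) for d in eyes.place_of(cam,n)])
E
```

```text
{'t': np.float64(0.0), 'q': array([-1.328,  0.131,  1.489, -0.   ,  1.523, -0.085]), 'dq': array([-0.001,  0.001, -0.   ,  0.001, -0.001,  0.   ]), 'joint_torque': array([-2.0000e-03, -5.5984e+01, -4.9176e+01,  7.7000e-02,  3.5000e-02,
       -0.0000e+00]), 'tool_pos': array([ 0.193, -0.567,  0.191]), 'orientation': array([-3.098, -0.512,  0.   ]), 'force': array([-0.983, -0.289,  0.325]), 'wrist_torque': array([0.022, 0.046, 0.016]), 'gripper_force': np.float64(0.0), 'opening': np.float64(0.093)} 0.0188
tray [(0.63, array([254., 230.]), array([0.404, 0.051, 0.   ])), (0.56, array([275., 187.]), array([ 0.549, -0.021,  0.   ])), (0.36, array([355., 218.]), array([ 0.439, -0.292,  0.   ]))]
shallow_bay [(0.97, array([262., 182.]), array([0.565, 0.022, 0.026]))]
deep_bay [(0.68, array([295., 186.]), array([ 0.553, -0.091,  0.008])), (0.51, array([435., 207.]), array([ 0.476, -0.56 ,  0.008])), (0.18, array([170., 142.]), array([0.707, 0.338, 0.008]))]
bar_knob [(0.94, array([271., 150.]), array([ 0.648, -0.011,  0.119]))]
low_a_mid [(0.75, array([260., 180.]), array([0.565, 0.029, 0.053]))]
low_b_mid [(0.71, array([256., 232.]), array([0.396, 0.042, 0.027])), (0.66, array([358., 281.]), array([ 0.233, -0.289,  0.027])), (0.55, array([354., 220.]), array([ 0.432, -0.282,  0.027]))]
tall_mid [(0.66, array([175., 210.]), array([0.472, 0.312, 0.036]))]
jar0_mid [(0.57, array([174., 141.]), array([0.701, 0.318, 0.042])), (0.39, array([254., 228.]), array([0.407, 0.048, 0.042])), (0.15, array([381., 149.]), array([ 0.668, -0.375,  0.042]))]
wax_mid [(0.52, array([317., 243.]), array([ 0.357, -0.159,  0.027]))]
brush_mid [(0.92, array([433., 207.]), array([ 0.472, -0.546,  0.022]))]
awl_mid [(0.8, array([256., 229.]), array([0.405, 0.043, 0.011]))]
```

View pics/top0.png

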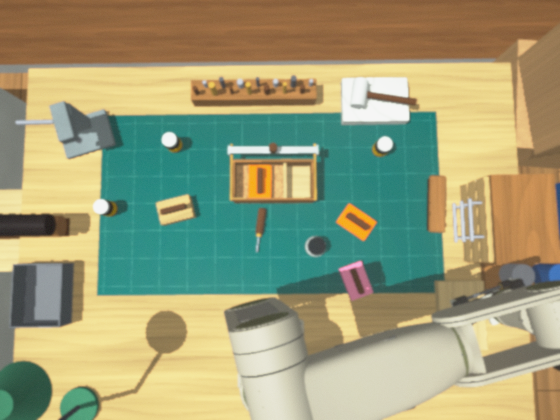

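View pics/side0.png

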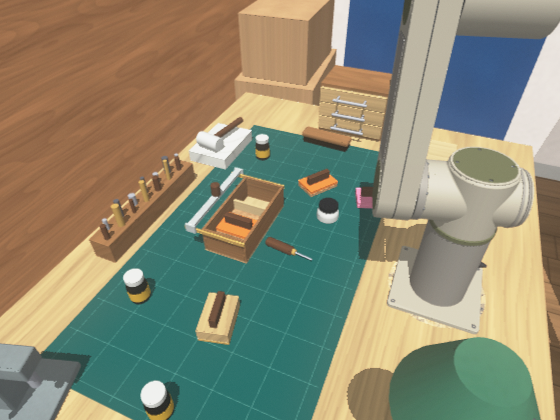

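The top view shows the tray at (274,180), with the deep bay on its right and the bar and knob at (273,149). Low_a is in the shallow bay at (260,180) and the tall block at (175,210). There are two candidates for low_b: orange at (356,222) and pink at (356,281). The orange one fits the description, because pink is ruled out. I'll confirm it in a crop and measure it.

```bash
python3 - <<'E'
from h import *
save('top','crop0.png',(300,190,110,120),5)
im=eyes.read_camera('top'); hsv=cv2.cvtColor(im,cv2.COLOR_RGB2HSV)
c=eyes.calibration('top')
for n,(x,y,w,h),lo,hi,z in [('low_b',(325,195,60,50),(5,150,150),(20,255,255),.024),('tall',(150,185,50,45),(8,40,150),(30,170,255),.042),('low_a',(240,160,40,45),(5,170,150),(16,255,255),.05)]:
    m=cv2.inRange(hsv,lo,hi); mm=np.zeros_like(m); mm[y:y+h,x:x+w]=m[y:y+h,x:x+w]
    p=np.argwhere(mm)[:,::-1]
    P=np.array([ray(c,q,z)[:2] for q in p],np.float32)
    r=cv2.minAreaRect(P); print(n,len(p),r)
w=eyes.calibration('wrist'); R=np.array(w['R']); o=-R.T@np.array(w['t']); print('wristcam',o,R,w['K'])
s=robot.read_state(); T=Rn.from_rotvec(s['orientation']).as_matrix(); print('cam in tool',T.T@(o-s['tool_pos'])); print((T.T@R.T).round(3))
E
```

```text
low_b 667 ((0.4268074035644531, -0.2895328998565674), (0.11068320274353027, 0.07799240946769714), 54.91743087768555)
tall 667 ((0.47153618931770325, 0.31079623103141785), (0.07856106013059616, 0.11292141675949097), 13.618534088134766)
low_a 228 ((0.5641875267028809, 0.02796884998679161), (0.07294715940952301, 0.11043602228164673), 89.51679992675781)
wristcam [ 0.26943767 -0.54311492  0.38479117] [[ 3.22180776e-01 -9.46677991e-01 -5.73998197e-04]
 [-9.06283749e-01 -3.08608608e-01  2.88808750e-01]
 [-2.73586028e-01 -9.25284218e-02 -9.57386639e-01]] [[314.55889999   0.         279.32104044]
 [  0.         314.55889999 210.82229476]
 [  0.           0.           1.        ]]
cam in tool [ 0.08021122  0.00093262 -0.19265152]
[[ 0.    -0.957 -0.289]
 [ 1.     0.    -0.   ]
 [ 0.001 -0.289  0.957]]
```

View pics/crop0.png

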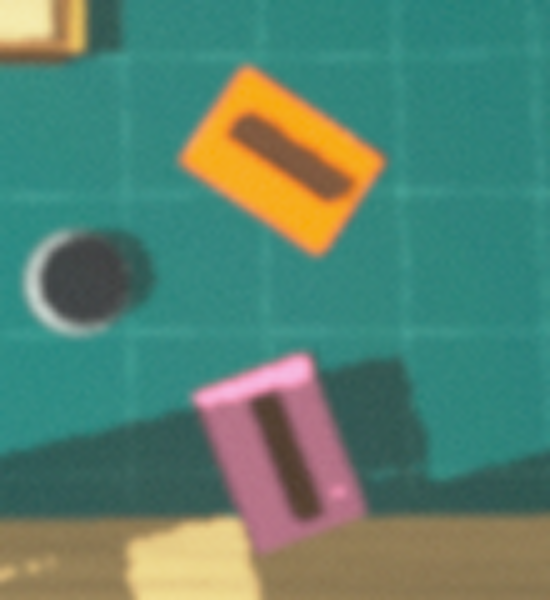

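The crop confirms the orange block at (356,222) is low_b, and the pink look-alike is not meant. Next I'll go above the tray.

>>> apply_moves(steps=[0,0,-0.65,0,0,0.78,100,0,0,-0.65,0,0,0.78,100,0,0,-0.65,0,0,0.78,100,0,0,-0.65,0,0,0.78,100,0.63,-1,0,0,0,0,40,0.63,-1,0,0,0,0,40,0.63,-1,0,0,0,0,40,0.63,-1,0,0,0,0,40,0.63,-1,0,0,0,0,40,0.63,-1,0,0,0,0,40,0.63,-1,0,0,0,0,40,0.63,-1,0,0,0,0,40])

```text
t: 2.3
tool_pos: [0.3447, -0.3264, 0.2703]
orientation: [3.141, 0.001, 0.001]
force: [0.4, -0.5, -0.1]
opening: 0.0444
gripper_force: 0.0
```

>>> apply_moves(steps=[0.63,-1,0,0,0,0,40,0.63,-1,0,0,0,0,40,0.63,-1,0,0,0,0,40,0.63,-1,0,0,0,0,40,0.63,-1,0,0,0,0,40,0.63,-1,0,0,0,0,40,0.63,-1,0,0,0,0,40,0.63,-1,0,0,0,0,40,0.63,-1,0,0,0,0,40,0.63,-1,0,0,0,0,40,0.63,-1,0,0,0,0,40,0,0,0,0,0,0,40])

```text
t: 3.3
tool_pos: [0.5534, 0.0075, 0.2695]
orientation: [-3.139, -0.009, -0.0]
force: [1.0, -0.8, 0.0]
opening: 0.0371
gripper_force: 0.0
```

```bash
python3 - <<'E'
from h import *
s=robot.read_state(); print(s['t'],s['tool_pos'],s['orientation'],s['opening'])
save('wrist','w0.png')
c=eyes.calibration('wrist'); np.savez('w0.npz',**c)
for n,z in [('shallow_bay',.026),('deep_bay',.008),('bar_knob',.119),('low_a_mid',.053)]:
    print(n,[(round(d['conf'],2),np.round(d['xy']),np.round(ray(c,d['xy'],z),4)) for d in eyes.place_of('wrist',n)])
E
```

```text
3.3 [0.55344976 0.00749235 0.26946378] [-3.13933847e+00 -8.55302453e-03 -8.20256932e-05] 0.03714295599029541
shallow_bay []
deep_bay [(0.95, array([354., 169.]), array([ 0.5599, -0.1036,  0.008 ])), (0.68, array([263., 267.]), array([0.4026, 0.0298, 0.008 ]))]
bar_knob [(0.85, array([302.,  92.]), array([ 0.6558, -0.0185,  0.119 ]))]
low_a_mid [(0.68, array([258., 173.]), array([0.5606, 0.0319, 0.053 ]))]
```

View pics/w0.png

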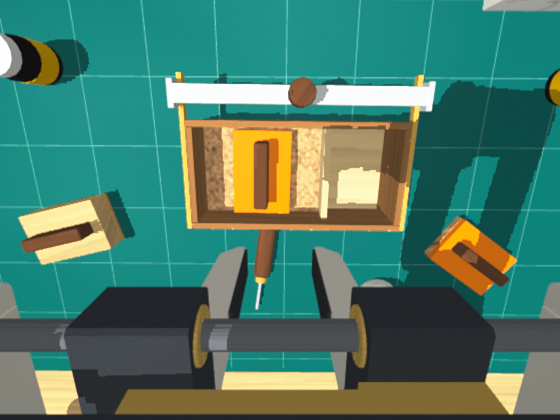

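```bash
python3 - <<'E'
from h import *
c=np.load('w0.npz')
im=cv2.imread('pics/w0.png'); hsv=cv2.cvtColor(im,cv2.COLOR_BGR2HSV)
for n,uv,z in [('rim FL',(184,121),.084),('FR',(415,124),.084),('NL',(188,230),.084),('NR',(405,231),.084),('div top L',(322,182),.06),('knob top',(302,92),.136),('barL',(167,92),.098),('barR',(434,96),.098)]:
    print(n,ray(c,uv,z).round(4))
cv2.imwrite('pics/w0c.png',cv2.resize(im[70:245,155:445],None,fx=2.7,fy=2.7,interpolation=cv2.INTER_CUBIC))
m=cv2.inRange(hsv,(8,200,180),(20,255,255)); mm=np.zeros_like(m); mm[125:220,230:300]=m[125:220,230:300]
P=np.array([ray(c,q,.05)[:2] for q in np.argwhere(mm)[:,::-1]],np.float32); print('low_a',cv2.minAreaRect(P))
m=cv2.inRange(hsv,(0,60,20),(20,255,130)); mm=np.zeros_like(m); mm[135:215,248:275]=m[135:215,248:275]
P=np.array([ray(c,q,.08)[:2] for q in np.argwhere(mm)[:,::-1]],np.float32); print('rib',len(P),cv2.minAreaRect(P))
mm[:]=0;m=cv2.inRange(hsv,(8,200,180),(20,255,255)); mm[210:300,420:520]=m[210:300,420:520]
P=np.array([ray(c,q,.024)[:2] for q in np.argwhere(mm)[:,::-1]],np.float32); print('low_b',cv2.minAreaRect(P))
E
```

```text
rim FL [0.6265 0.1151 0.084 ]
FR [ 0.6246 -0.1523  0.084 ]
NL [0.4923 0.121  0.084 ]
NR [ 0.4926 -0.1567  0.084 ]
div top L [ 0.5508 -0.051   0.06  ]
knob top [ 0.6552 -0.0171  0.136 ]
barL [0.657 0.127 0.098]
barR [ 0.6544 -0.1634  0.098 ]
low_a ((0.5605517625808716, 0.027801819145679474), (0.07536561042070389, 0.11068889498710632), 89.0583267211914)
rib 296 ((0.5585575103759766, 0.027855344116687775), (0.09099636971950531, 0.03310604766011238), 0.33610525727272034)
low_b ((0.42785343527793884, -0.28941023349761963), (0.1148182600736618, 0.07460199296474457), 54.693965911865234)
```

View pics/w0c.png

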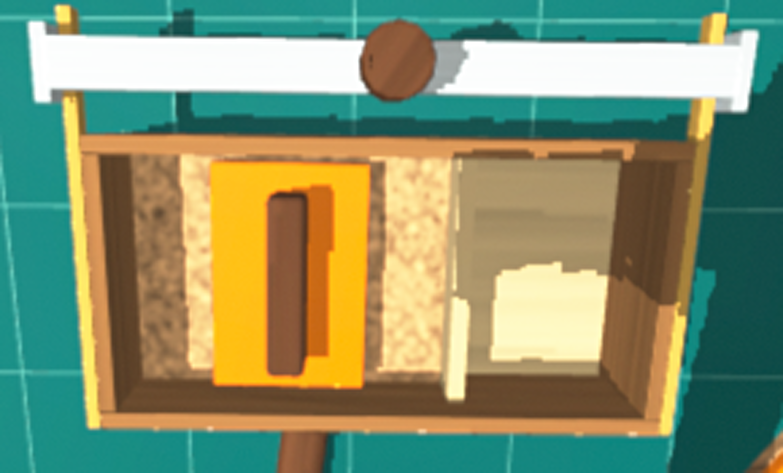

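The wrist view shows low_a nearly straight at (263,171) in the shallow bay, the tray centre at about (0.559,-0.017) with a yaw near -0.3°, the knob at (302,92), and low_b at (470,256). I'll grasp low_a now.

>>> apply_moves(steps=[0.22,-0.68,1,0,0,0.1,40,0,0,1,0,0,0,40,0,0,1,0,0,0,40,0,0,1,0,0,0,40,0,0,1,0,0,0,40,0,0,1,0,0,0,40,0,0,0.6,0,0,0,40,0,0,0.5,0,0,0,40,0,0,0,0,0,0,40], grip_force=25)

```text
t: 4.3
tool_pos: [0.5558, 0.0215, 0.054]
orientation: [-3.141, 0.018, 0.007]
force: [0.0, 0.1, -0.5]
opening: 0.0374
gripper_force: 0.0
```

>>> apply_moves(steps=[0,0,0,0,0,0,10,0,0,0,0,0,0,10,0,0,0,0,0,0,10,0,0,0,0,0,0,10])

```text
t: 4.63
tool_pos: [0.5592, 0.0224, 0.0586]
orientation: [3.141, -0.015, 0.004]
force: [0.8, 0.8, 0.0]
opening: 0.0151
gripper_force: 0.0
```

```bash
python3 - <<'E'
from h import *
save('wrist','w1.png'); 
for i in range(4):
    s=robot.read_state(); print(s['t'],s['tool_pos'].round(4),s['orientation'].round(3),s['opening'],s['gripper_force'],s['force'])
    eyes.read_camera('wrist')
E
```

```text
4.6833 [0.5591 0.0225 0.0584] [ 3.141e+00 -1.500e-02  3.000e-03] 0.012006165559827435 0.0 [ 0.3375339  -0.2116767   0.45438435]
4.7333 [0.5589 0.0226 0.0581] [ 3.141e+00 -1.500e-02  2.000e-03] 0.010413331267175079 0.0 [-0.07566338  0.82638172  0.45673822]
4.7833 [0.5587 0.0227 0.0579] [ 3.141e+00 -1.500e-02  2.000e-03] 0.00994658266296047 0.0 [-0.73053489 -0.29165795 -1.09097893]
4.8333 [0.5586 0.0228 0.0577] [ 3.142e+00 -1.500e-02  1.000e-03] 0.009703041926541468 0.0 [-0.49182339  0.26763569 -0.2489227 ]
```

View pics/w1.png

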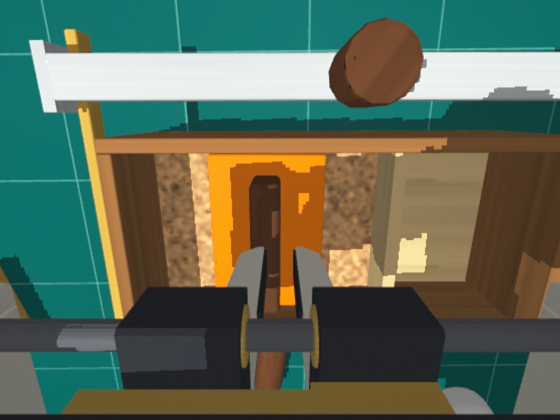

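The fingers closed to 9.7 mm, so the rib isn't between them. I'll measure again now that the arm has settled, since the arm swings for a while after a move and the earlier pose lagged.

```bash
python3 - <<'E'
from h import *
s=robot.read_state(); c=eyes.calibration('wrist'); save('wrist','w2.png'); np.savez('w2.npz',**c)
print(s['tool_pos'],s['opening'])
print('tcp px',px(c,s['tool_pos']))
for uv,z in [((265,178),.08),((250,200),.08),((281,200),.08),((209,160),.05),((326,160),.05),((208,156),.05),((324,156),.05)]: print(uv,ray(c,uv,z).round(4))
im=cv2.imread('pics/w2.png')
d=np.abs(im.astype(int)-cv2.imread('pics/w1.png')).sum(2)
print(np.argwhere(d>60).min(0),np.argwhere(d>60).max(0))
cv2.imwrite('pics/w2c.png',cv2.resize(im[140:320,190:370],None,fx=3.3,fy=3.3,interpolation=cv2.INTER_CUBIC))
E
```

```text
[0.55848607 0.02278607 0.0574929 ] 0.009374392094009877
tcp px [277.89010764 243.24802073]
(265, 178) [0.6065 0.0292 0.08  ]
(250, 200) [0.5941 0.0379 0.08  ]
(281, 200) [0.5939 0.0206 0.08  ]
(209, 160) [0.6126 0.0659 0.05  ]
(326, 160) [ 0.612  -0.0082  0.05  ]
(208, 156) [0.6151 0.0664 0.05  ]
(324, 156) [ 0.6145 -0.0069  0.05  ]
[0 0] [414 559]
```

View pics/w2c.png

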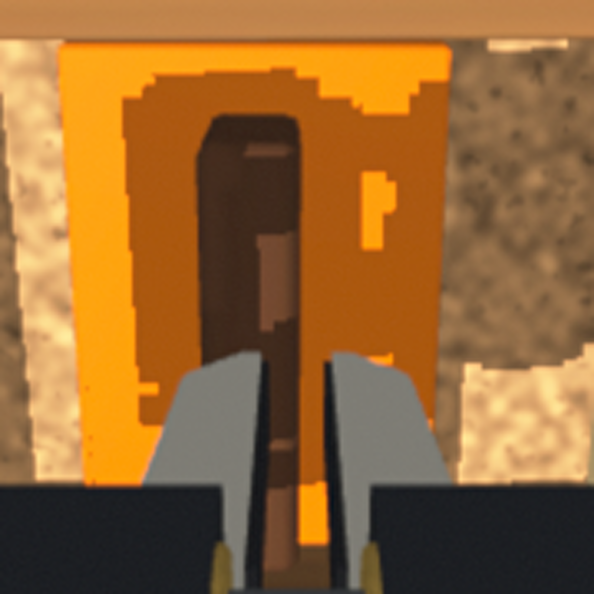

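The crop shows the fingertips (263,355) and (328,355) in front of the rib, so they are above it even though the TCP reads z=0.0575. The visible finger ends seem to sit about 20 mm behind the reported TCP. A gentle touch downward will settle it.

>>> apply_moves(steps=[0,0,0.05,0,0,0,10,0,0,0.05,0,0,0,10,0,0,0,0,0,0,10])

```text
t: 5.18
tool_pos: [0.5583, 0.0228, 0.0539]
orientation: [-3.142, 0.015, 0.0]
force: [0.3, 0.0, 0.4]
opening: 0.0093
gripper_force: 0.0
```

```bash
python3 - <<'E'
from h import *
for i in range(3):
    s=robot.read_state(); print(s['t'],s['tool_pos'].round(4),s['force'].round(1)); eyes.read_camera('side')
c=eyes.calibration('side'); p=px(c,s['tool_pos']); print(p)
im=np.ascontiguousarray(eyes.read_camera('side')[...,::-1])
u,v=p.round().astype(int)
for X in [s['tool_pos'],[.559,.115,.084],[.492,.115,.084],[.492,.115,0]]: 
    print(px(c,X))
x0,y0=u-60,v-60
cv2.imwrite('pics/s1.png',cv2.resize(im[y0:y0+110,x0:x0+120],None,fx=5,fy=5,interpolation=cv2.INTER_CUBIC)); print(x0,y0)
E
```

```text
5.1833 [0.5583 0.0228 0.0539] [0.3 0.  0.4]
5.2333 [0.5582 0.0228 0.0539] [-0.4 -0.  -0. ]
5.2833 [0.5581 0.0228 0.054 ] [-0.5  0.4  0.1]
[240.38777538 221.81857202]
[240.38777538 221.81857202]
[223.79686759 235.19954265]
[245.98062748 242.11343751]
[247.73470467 263.00634297]
180 162
```

View pics/s1.png

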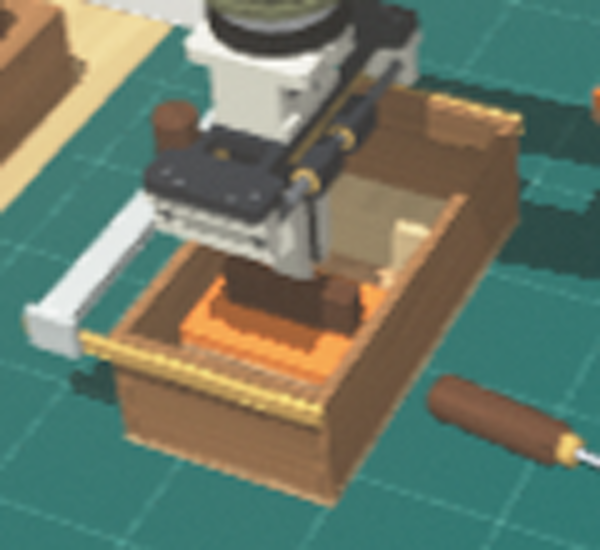

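>>> apply_moves(steps=[0,0,0.06,0,0,0,10,0,0,0.06,0,0,0,10,0,0,0.0,0,0,0,10])

```text
t: 5.63
tool_pos: [0.5586, 0.0227, 0.0536]
orientation: [3.141, -0.014, 0.001]
force: [-13.1, -0.1, 24.3]
opening: 0.0091
gripper_force: 12.5
```

>>> apply_moves(steps=[0,0,0.06,0,0,0,10,0,0,0.06,0,0,0,10,0,0,0.0,0,0,0,10])

```text
t: 5.88
tool_pos: [0.5589, 0.0227, 0.0533]
orientation: [3.141, -0.014, 0.002]
force: [-28.5, -0.5, 52.1]
opening: 0.0093
gripper_force: 26.0
```

Contact came at TCP z≈0.054, where the rib top is 0.080, so the true finger ends lie about 26 mm behind the reported TCP. This agrees with the wrist view geometry. I'll back off, open, and realign in y.

>>> apply_moves(steps=[0,0,-1,0,0,0,40,0,0,-0.5,0,0,0,40,0,-0.21,0,0,0,0,40,0,0,0,0,0,0,40,0,0,0,0,0,0,40,0,0,0,0,0,0,40,0,0,0,0,0,0,40])

```text
t: 6.47
tool_pos: [0.5572, 0.0291, 0.0903]
orientation: [-3.142, 0.015, 0.004]
force: [0.1, 0.0, 0.5]
opening: 0.037
gripper_force: 0.0
```

```bash
python3 - <<'E'
from h import *
s=robot.read_state(); c=eyes.calibration('wrist'); save('wrist','w3.png'); np.savez('w3.npz',**c)
print(s['t'],s['tool_pos'].round(4),s['orientation'].round(4),s['force'].round(1),s['opening'])
im=cv2.imread('pics/w3.png'); hsv=cv2.cvtColor(im,cv2.COLOR_BGR2HSV)
m=cv2.inRange(hsv,(5,200,90),(20,255,255))
for r in [165,175,185]:
    x=np.flatnonzero(m[r,180:360])+180; print(r,x.min(),x.max(),ray(c,(x.min(),r),.05).round(4),ray(c,(x.max(),r),.05).round(4))
    g=cv2.cvtColor(im,cv2.COLOR_BGR2GRAY)
r=200; print([tuple(hsv[200,x]) for x in range(236,300,3)])
print('tcp+26mm px',px(c,s['tool_pos']+[0,0,.026]))
E
```

```text
6.4667 [0.5572 0.0291 0.0903] [-3.1415  0.0147  0.0042] [0.1 0.  0.5] 0.0369680053941403
165 227 327 [0.6031 0.0665 0.05  ] [ 0.6025 -0.0076  0.05  ]
175 227 326 [0.5957 0.0669 0.05  ] [ 0.595  -0.0071  0.05  ]
185 228 326 [0.588  0.0666 0.05  ] [ 0.5874 -0.0074  0.05  ]
[(np.uint8(19), np.uint8(236), np.uint8(254)), (np.uint8(19), np.uint8(239), np.uint8(254)), (np.uint8(18), np.uint8(237), np.uint8(254)), (np.uint8(18), np.uint8(237), np.uint8(254)), (np.uint8(18), np.uint8(234), np.uint8(254)), (np.uint8(19), np.uint8(241), np.uint8(254)), (np.uint8(17), np.uint8(242), np.uint8(255)), (np.uint8(14), np.uint8(233), np.uint8(171)), (np.uint8(14), np.uint8(233), np.uint8(172)), (np.uint8(13), np.uint8(217), np.uint8(133)), (np.uint8(11), np.uint8(143), np.uint8(66)), (np.uint8(11), np.uint8(143), np.uint8(66)), (np.uint8(11), np.uint8(144), np.uint8(62)), (np.uint8(13), np.uint8(152), np.uint8(62)), (np.uint8(12), np.uint8(151), np.uint8(64)), (np.uint8(11), np.uint8(142), np.uint8(63)), (np.uint8(12), np.uint8(141), np.uint8(65)), (np.uint8(11), np.uint8(134), np.uint8(61)), (np.uint8(13), np.uint8(221), np.uint8(149)), (np.uint8(14), np.uint8(231), np.uint8(171)), (np.uint8(14), np.uint8(230), np.uint8(172)), (np.uint8(14), np.uint8(230), np.uint8(172))]
tcp+26mm px [277.6653691 260.6956866]
```

>>> apply_moves(steps=[0,0,0.7,0,0,0,40,0,0,0.5,0,0,0,40,0,0,0.2,0,0,0,40,0,0,0.1,0,0,0,40,0,0,0,0,0,0,40])

```text
t: 6.93
tool_pos: [0.5576, 0.029, 0.046]
orientation: [-3.141, 0.015, 0.003]
force: [-0.0, 0.5, -0.5]
opening: 0.0374
gripper_force: 0.0
```

>>> apply_moves(steps=[0,0,0.2,0,0,0,40,0,0,0.15,0,0,0,40,0,0,0.0,0,0,0,40])

```text
t: 7.18
tool_pos: [0.558, 0.029, 0.0359]
orientation: [-3.142, 0.015, 0.001]
force: [0.7, -0.4, 0.3]
opening: 0.0373
gripper_force: 0.0
```

>>> apply_moves(steps=[0,0,0,0,0,0,5,0,0,0,0,0,0,5,0,0,0,0,0,0,5,0,0,0,0,0,0,5,0,0,0,0,0,0,5])

```text
t: 7.6
tool_pos: [0.5586, 0.0292, 0.0368]
orientation: [-3.141, 0.015, -0.001]
force: [-0.6, 1.0, 1.4]
opening: 0.018
gripper_force: 25.0
```

Gripped at 18 mm. Now I'll slide it towards the +y end wall.

>>> apply_moves(steps=[0,-0.4,0,0,0,0,5,0,-0.4,0,0,0,0,5,0,-0.3,0,0,0,0,5,0,-0.07,0,0,0,0,5,0,0,0,0,0,0,5,0,0,0,0,0,0,5])

```text
t: 8.1
tool_pos: [0.559, 0.0656, 0.0368]
orientation: [-3.14, 0.013, -0.001]
force: [-0.8, 3.7, 4.9]
opening: 0.018
gripper_force: 25.0
```

>>> apply_moves(steps=[0,-0.05,0,0,0,0,5,0,-0.05,0,0,0,0,5,0,0,0,0,0,0,5])

```text
t: 8.35
tool_pos: [0.559, 0.0663, 0.0368]
orientation: [3.14, -0.015, 0.001]
force: [-0.7, -2.2, 4.7]
opening: 0.0177
gripper_force: 25.0
```

>>> apply_moves(steps=[0,-0.06,0,0,0,0,5,0,-0.06,0,0,0,0,5,0,0,0,0,0,0,5,0,0,0,0,0,0,5])

```text
t: 8.68
tool_pos: [0.5592, 0.0697, 0.0369]
orientation: [3.14, -0.016, 0.001]
force: [0.2, -3.0, 5.5]
opening: 0.0176
gripper_force: 25.0
```

>>> apply_moves(steps=[0,-0.06,0,0,0,0,5,0,0,0,0,0,0,5,0,0,0,0,0,0,5])

```text
t: 8.93
tool_pos: [0.5592, 0.0714, 0.0369]
orientation: [3.14, -0.016, 0.001]
force: [-0.0, -3.1, 4.6]
opening: 0.018
gripper_force: 25.0
```

>>> apply_moves(steps=[0,-0.06,0,0,0,0,5,0,0,0,0,0,0,5,0,0,0,0,0,0,5])

```text
t: 9.18
tool_pos: [0.5592, 0.0732, 0.0369]
orientation: [3.14, -0.016, 0.001]
force: [-0.4, -3.6, 4.5]
opening: 0.0179
gripper_force: 25.0
```

>>> apply_moves(steps=[0,-0.06,0,0,0,0,5,0,0,0,0,0,0,5,0,0,0,0,0,0,5])

```text
t: 9.43
tool_pos: [0.5593, 0.0734, 0.037]
orientation: [3.138, -0.016, 0.001]
force: [-0.3, -10.0, 6.6]
opening: 0.018
gripper_force: 25.0
```

>>> apply_moves(steps=[0,-0.06,0,0,0,0,5,0,0,0,0,0,0,5,0,0,0,0,0,0,5])

```text
t: 9.68
tool_pos: [0.5593, 0.0735, 0.0371]
orientation: [3.135, -0.016, 0.001]
force: [-1.6, -18.1, 7.4]
opening: 0.0185
gripper_force: 25.0
```

Wall contact came at tool y≈0.0734, so the tray centre is at y≈-0.013. I'll release low_a, rise, and go to the tall block.

>>> apply_moves(steps=[0,0,0,0,0,0,32,0,0,0,0,0,0,32,0,0,0,0,0,0,32,0,0,-0.3,0,0,0,32,0,0,-0.8,0,0,0,32,0,0,-1,0,0,0,32,0,0,-1,0,0,0,32,0,0,-1,0,0,0,40,0,0,-0.6,0,0,0,40])

```text
t: 10.43
tool_pos: [0.5599, 0.0784, 0.1818]
orientation: [-3.141, 0.014, -0.006]
force: [0.9, -0.4, 0.5]
opening: 0.0361
gripper_force: 0.0
```

>>> apply_moves(steps=[-0.365,-0.99,0,0,0,-1,40,-0.26,-1,0,0,0,-1,40,-0.15,-1,0,0,0,-1,40,-0.05,-1,0,0,0,-1,40,0,0,0,0,0,-1,40,0,0,0,0,0,-1,40,0,0,0,0,0,-1,40,0,0,0,0,0,-1,40,0,0,0,0,0,-1,40,0,0,0,0,0,-1,40,0,0,0,0,0,-1,40,0,0,0,0,0,-1,40])

```text
t: 11.43
tool_pos: [0.5163, 0.1939, 0.1778]
orientation: [-2.545, -1.842, 0.0]
force: [0.3, -0.6, 0.0]
opening: 0.0373
gripper_force: 0.0
```

>>> apply_moves(steps=[0,0,0,0,0,-1,40,0,0,0,0,0,-1,40,0,0,0,0,0,-1,40,0,0,0,0,0,-1,40,0,0,0,0,0,-1,40,0,0,0,0,0,-0.4,40,0,0,0,0,0,0,40])

```text
t: 12.02
tool_pos: [0.5164, 0.1938, 0.1778]
orientation: [-1.934, -2.476, -0.0]
force: [0.3, -0.5, -0.1]
opening: 0.0374
gripper_force: 0.0
```

```bash
cat >> h.py <<'E'
def go(x,y,z=None,yaw=None):
    "print moves (units) in present tool axes to reach target"
    s=robot.read_state(); T=Rn.from_rotvec(s['orientation']).as_matrix(); p=s['tool_pos']
    y0=np.degrees(np.arctan2(T[1,0],T[0,0])); d=T.T@(np.array([x,y,p[2] if z is None else z])-p)/.03
    print('t',round(s['t'],2),'pos',p.round(4),'yaw',round(y0,2),'units',d.round(2), 'turn', None if yaw is None else round(-((yaw-y0+180)%360-180)/6,2))
def rect(im,c,lo,hi,z,roi):
    m=cv2.inRange(cv2.cvtColor(im,cv2.COLOR_RGB2HSV),lo,hi); x,y,w,h=roi; mm=np.zeros_like(m); mm[y:y+h,x:x+w]=m[y:y+h,x:x+w]
    mm=cv2.morphologyEx(mm,cv2.MORPH_OPEN,np.ones((3,3)))
    P=np.array([ray(c,q,z)[:2] for q in np.argwhere(mm)[:,::-1]],np.float32); (cx,cy),(w,h),a=cv2.minAreaRect(P)
    return len(P),np.round((cx,cy,w,h),4),round(a if w>h else a+90,2)
E
python3 - <<'E'
from h import *
go(.4715,.311,None,103.6)
c=eyes.calibration('wrist'); save('wrist','w4.png'); np.savez('w4.npz',**c)
print([ (d['conf'],d['xy'],ray(c,d['xy'],.036).round(4)) for d in eyes.place_of('wrist','tall_mid')], [ (d['conf'],d['rect']) for d in eyes.search_frame('wrist','tall_mid')])
E
```

```text
t 12.02 pos [0.5164 0.1938 0.1778] yaw 104.01 units [ 4.15 -0.51  0.  ] turn 0.07
[(0.58, [265.1, 65.6], array([0.4719, 0.3135, 0.036 ]))] [(0.95, [224.6, 0.0, 83.9, 124.4])]
```

>>> apply_moves(steps=[1,-0.12,0,0,0,0,40,1,-0.12,0,0,0,0,40,1,-0.13,0,0,0,0,40,0.9,-0.13,0,0,0,0,40,0.3,0,0,0,0,0,40,0,0,0,0,0,0,40,0,0,0,0,0,0,40,0,0,0,0,0,0,40,0,0,0,0,0,0,40,0,0,0,0,0,0,40])

```text
t: 13.0
tool_pos: [0.4725, 0.3111, 0.1774]
orientation: [1.939, 2.471, -0.0]
force: [0.3, 0.0, 0.2]
opening: 0.037
gripper_force: 0.0
```

```bash
python3 - <<'E'
from h import *
go(.4715,.311,None,103.6)
c=eyes.calibration('wrist'); im=eyes.read_camera('wrist'); cv2.imwrite('pics/w5.png',im[...,::-1])
print([ (d['conf'],d['xy'],ray(c,d['xy'],.036).round(4)) for d in eyes.place_of('wrist','tall_mid')], [ (d['conf'],d['rect']) for d in eyes.search_frame('wrist','tall_mid')])
for z in (.042,): print(rect(im,c,(12,40,140),(30,180,255),z,(140,80,260,160)))
print('rib',rect(im,c,(0,60,20),(14,255,135),.072,(180,80,180,150)))
E
```

```text
t 13.0 pos [0.4725 0.3111 0.1774] yaw 103.76 units [ 0.   -0.03 -0.  ] turn 0.03
[(0.78, [281.3, 190.7], array([0.4738, 0.3134, 0.036 ]))] [(0.74, [244.3, 134.2, 73.6, 107.8]), (0.4, [440.9, 201.5, 88.3, 63.3])]
(5887, array([0.472 , 0.3147, 0.0757, 0.1115]), 103.87)
rib (324, array([0.4713, 0.3192, 0.0157, 0.0751]), 102.39)
```

View pics/w5.png

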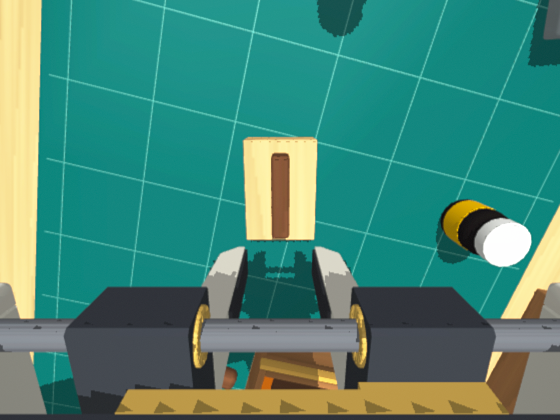

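The tall block is centred at (280,190) and lined up between the fingers. The measured size of 75.7 x 111.5 mm matches the description. I'll descend and grip.

>>> apply_moves(steps=[0.12,0.02,1,0,0,0,40,0,0,1,0,0,0,40,0,0,1,0,0,0,40,0,0,1,0,0,0,40,0,0,0.7,0,0,0,40,0,0,0.45,0,0,0,40,0,0,0,0,0,0,40,0,0,0,0,0,0,40], grip_force=45)

```text
t: 13.82
tool_pos: [0.4715, 0.3157, 0.023]
orientation: [-1.937, -2.473, 0.001]
force: [-0.0, -0.1, -0.1]
opening: 0.0375
gripper_force: 0.0
```

>>> apply_moves(steps=[0,0,0,0,0,0,5,0,0,0,0,0,0,5,0,0,0,0,0,0,5,0,0,0,0,0,0,5,0,0,0,0,0,0,5])

```text
t: 14.23
tool_pos: [0.4726, 0.3165, 0.0246]
orientation: [1.937, 2.473, 0.003]
force: [-1.3, -0.9, 7.0]
opening: 0.0174
gripper_force: 45.0
```

Gripped. I'll lift it, and meanwhile compute tray x from the settled earlier image w3, using the rows of the far wall's inner rim edge.

>>> apply_moves(steps=[0,0,-0.5,0,0,0,5,0,0,-1,0,0,0,5,0,0,-1,0,0,0,5,0,0,-1,0,0,0,5,0,0,-1,0,0,0,5,0,0,-1,0,0,0,5,0,0,-0.5,0,0,0,5,0,0,0,0,0,0,5])

```text
t: 14.9
tool_pos: [0.4736, 0.317, 0.2077]
orientation: [1.935, 2.471, 0.01]
force: [0.6, 1.1, -4.7]
opening: 0.0175
gripper_force: 45.0
```

```bash
python3 - <<'E'
from h import *
for n in ('w2','w3'):
    c=np.load(n+'.npz'); im=cv2.imread(f'pics/{n}.png'); hsv=cv2.cvtColor(im,cv2.COLOR_BGR2HSV)
    for col in (180,300,440):
        p=hsv[100:175,col-3:col+4].mean(1).round().astype(int)
        d=np.abs(np.diff(p,axis=0)).sum(1); k=[(100+i,d[i],p[i].tolist(),p[i+1].tolist(),ray(c,(col,100.5+i),.084)[0].round(4)) for i in range(len(d)) if d[i]>35]
        print(n,col); [print('  ',*a) for a in k]
s=robot.read_state(); print(s['t'],s['tool_pos'],s['force'],s['opening'],s['gripper_force'])
E
```

```text
w2 180
   100 54 [87, 166, 112] [88, 208, 123] 0.6468
   128 53 [88, 208, 67] [87, 156, 67] 0.6333
   129 150 [87, 156, 67] [19, 87, 80] 0.6328
   130 65 [19, 87, 80] [15, 139, 89] 0.6323
   136 62 [14, 148, 95] [15, 153, 151] 0.6293
   137 42 [15, 153, 151] [14, 156, 189] 0.6288
   151 42 [14, 153, 178] [15, 139, 151] 0.6216
w2 300
   128 80 [88, 187, 71] [82, 119, 77] 0.6327
   129 99 [82, 119, 77] [21, 83, 75] 0.6322
   130 79 [21, 83, 75] [14, 144, 86] 0.6317
   136 47 [14, 150, 113] [14, 151, 159] 0.6287
   151 54 [14, 160, 162] [13, 200, 149] 0.6211
   152 100 [13, 200, 149] [14, 241, 207] 0.6206
   153 45 [14, 241, 207] [16, 244, 247] 0.62
w2 440
   116 37 [88, 214, 114] [88, 204, 87] 0.6379
   127 42 [88, 201, 68] [87, 162, 70] 0.6325
   128 164 [87, 162, 70] [42, 53, 80] 0.6321
   129 94 [42, 53, 80] [17, 115, 87] 0.6316
   135 50 [14, 147, 88] [14, 153, 132] 0.6286
   147 47 [14, 153, 183] [14, 153, 136] 0.6225
   148 40 [14, 153, 136] [14, 150, 99] 0.622
   150 39 [14, 145, 93] [16, 120, 105] 0.6209
   151 50 [16, 120, 105] [19, 102, 134] 0.6204
w3 180
   100 101 [87, 105,
[... 462 characters left out ...]
73] [16, 121, 84] 0.6314
   130 63 [14, 148, 91] [14, 153, 149] 0.629
   131 39 [14, 153, 149] [15, 154, 186] 0.6284
   143 38 [14, 152, 182] [14, 152, 144] 0.6212
   144 49 [14, 152, 144] [13, 199, 143] 0.6206
   145 120 [13, 199, 143] [14, 243, 218] 0.62
   146 37 [14, 243, 218] [16, 245, 251] 0.6194
   149 49 [16, 238, 239] [15, 234, 195] 0.6175
w3 440
   124 51 [88, 205, 68] [87, 155, 68] 0.6318
   125 151 [87, 155, 68] [19, 84, 80] 0.6312
   126 69 [19, 84, 80] [15, 139, 90] 0.6306
   130 52 [15, 148, 91] [15, 153, 138] 0.6282
   143 59 [16, 131, 98] [19, 105, 128] 0.6204
14.9 [0.47363527 0.31703575 0.20769628] [ 0.61740507  1.09857194 -4.69247433] 0.01751403931697424 44.998347759246826
```

Tray x comes out at about 0.562 with a yaw near -0.36°. I'll turn the tall block to 179.6° and carry it over the deep bay.

>>> apply_moves(steps=[0,0,0,0,0,-1,5,0,0,0,0,0,-1,5,0,0,0,0,0,-1,5,0,0,0,0,0,-1,5,0,0,0,0,0,-1,5,0,0,0,0,0,-1,5,0,0,0,0,0,-1,5,0,0,0,0,0,-1,5,0,0,0,0,0,-1,5,0,0,0,0,0,-1,5,0,0,0,0,0,-1,5,0,0,0,0,0,-1,5])

```text
t: 15.9
tool_pos: [0.4704, 0.3152, 0.2001]
orientation: [-0.105, -3.136, 0.003]
force: [-0.2, -0.3, -4.9]
opening: 0.0176
gripper_force: 45.0
```

>>> apply_moves(steps=[-0.2,-0.5,0,0,0,-0.6,5,-0.25,-1,0,0,0,0,5,-0.25,-1,0,0,0,0,5,-0.25,-1,0,0,0,0,5,-0.25,-1,0,0,0,0,5,-0.25,-1,0,0,0,0,5,-0.25,-1,0,0,0,0,5,-0.25,-1,0,0,0,0,5,-0.25,-1,0,0,0,0,5,-0.25,-1,0,0,0,0,5,-0.25,-1,0,0,0,0,5,-0.25,-1,0,0,0,0,5])

```text
t: 16.9
tool_pos: [0.5548, -0.0316, 0.2002]
orientation: [-0.015, -3.138, -0.001]
force: [0.5, 0.3, -5.6]
opening: 0.0176
gripper_force: 45.0
```

>>> apply_moves(steps=[0,-1,0,0,0,0,5,0,-0.8,0,0,0,0,5,0,-0.4,0,0,0,0,5,0,0,0,0,0,0,5,0,0,0,0,0,0,5,0,0,0,0,0,0,5,0,0,0,0,0,0,5,0,0,0,0,0,0,5])

```text
t: 17.57
tool_pos: [0.5553, -0.095, 0.2027]
orientation: [-0.012, -3.141, -0.001]
force: [0.6, 0.3, -6.0]
opening: 0.0181
gripper_force: 45.0
```

```bash
python3 - <<'E'
from h import *
go(.562,-.0966,None,179.6)
c=eyes.calibration('wrist'); save('wrist','w6.png'); np.savez('w6.npz',**c)
R=lambda X:px(c,X).round(1)
for n,X in dict(NearOutL=(.495,-.1456,.084),NearOutMid=(.495,-.0966,.084),NearIn=(.503,-.0966,.084),endOut=(.54,-.1456,.084),endIn=(.54,-.1376,.084),divA=(.51,-.0556,.06),divB=(.51,-.0476,.06),ywallOut=(.5,.1194,.084)).items(): print(n,R(X))
print([(d['conf'],d['xy'],ray(c,d['xy'],.008).round(4)) for d in eyes.place_of('wrist','deep_bay')],[(d['conf'],d['rect']) for d in eyes.search_frame('wrist','tray')])
E
```

```text
t 17.57 pos [ 0.5553 -0.095   0.2027] yaw 179.55 units [-0.22 -0.05 -0.  ] turn -0.01
NearOutL [227.4 138.5]
NearOutMid [278.  138.1]
NearIn [278.1 146.5]
endOut [229.8 184.2]
endIn [237.8 184.1]
divA [317.2 150.8]
divB [324.8 150.8]
ywallOut [500.7 141.6]
[] [(0.72, [223.9, 129.9, 283.8, 175.3])]
```

View pics/w6.png

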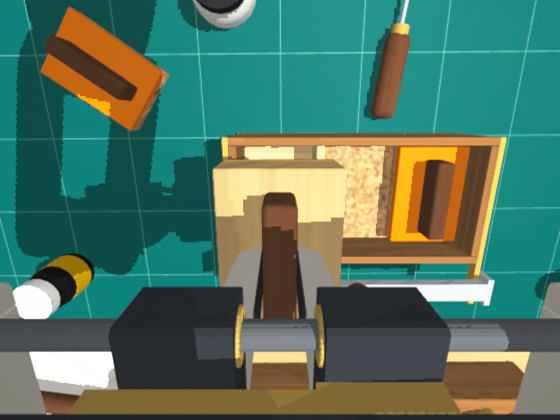

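Low_a is butted against the end wall in the shallow bay. The tall block hangs over the deep bay, with the near rim at about row 135-145. I'll read the edges numerically.

```bash
cat >> h.py <<'E'
def edges(im,c,z,col=None,row=None,a=0,b=0,th=35,hw=3):
    hsv=cv2.cvtColor(im,cv2.COLOR_BGR2HSV)
    p=(hsv[a:b,col-hw:col+hw+1].mean(1) if col is not None else hsv[row-hw:row+hw+1,a:b].mean(0)).round().astype(int)
    d=np.abs(np.diff(p,axis=0)).sum(1)
    print('col' if col is not None else 'row',col if col is not None else row,z)
    for i in np.flatnonzero(d>th):
        uv=(col,a+i+.5) if col is not None else (a+i+.5,row)
        print('  ',a+i+.5,d[i],p[i].tolist(),p[i+1].tolist(),ray(c,uv,z)[:2].round(4))
E
python3 - <<'E'
from h import *
c=np.load('w6.npz'); im=cv2.imread('pics/w6.png')
for col in (290,360,440): edges(im,c,.084,col=col,a=125,b=155)
edges(im,c,.084,row=152,a=210,b=250); edges(im,c,.06,row=152,a=305,b=340); edges(im,c,.084,row=200,a=455,b=505,hw=2)
for col in (360,): edges(im,c,.084,col=col,a=240,b=270)
E
```

```text
col 290 0.084
   132.5 209 [87, 176, 143] [49, 41, 107] [ 0.4899 -0.085 ]
   133.5 140 [49, 41, 107] [13, 139, 113] [ 0.4908 -0.085 ]
   136.5 44 [15, 144, 114] [14, 149, 152] [ 0.4936 -0.085 ]
   137.5 53 [14, 149, 152] [14, 152, 202] [ 0.4946 -0.085 ]
   144.5 53 [14, 152, 215] [15, 137, 178] [ 0.5012 -0.085 ]
   146.5 97 [18, 108, 176] [23, 89, 249] [ 0.5031 -0.085 ]
col 360 0.084
   131.5 51 [88, 183, 156] [86, 147, 143] [ 0.4895 -0.0178]
   132.5 192 [86, 147, 143] [36, 45, 103] [ 0.4904 -0.0177]
   133.5 130 [36, 45, 103] [14, 144, 112] [ 0.4913 -0.0176]
   136.5 54 [14, 145, 115] [14, 150, 164] [ 0.4941 -0.0175]
   137.5 55 [14, 150, 164] [14, 152, 217] [ 0.4951 -0.0174]
   144.5 52 [14, 153, 221] [14, 145, 177] [ 0.5017 -0.017 ]
   146.5 84 [15, 130, 165] [17, 123, 240] [ 0.5036 -0.0168]
col 440 0.084
   131.5 59 [88, 202, 145] [86, 154, 136] [0.49   0.0591]
   132.5 195 [86, 154, 136] [34, 46, 101] [0.491  0.0593]
   133.5 125 [34, 46, 101] [14, 140, 112] [0.4919 0.0594]
   136.5 72 [15, 145, 118] [14, 153, 181] [0.4947 0.0598]
   137.5 40 [14, 153, 181] [14, 153, 221] [0.49
[... 1071 characters left out ...]
0, 141] [14, 152, 199] [0.5585 0.1112]
   488.5 38 [16, 157, 216] [23, 158, 246] [0.5586 0.1183]
   493.5 172 [23, 146, 251] [56, 90, 168] [0.5586 0.1235]
   494.5 122 [56, 90, 168] [86, 164, 150] [0.5586 0.1245]
   495.5 41 [86, 164, 150] [86, 149, 176] [0.5586 0.1255]
   496.5 51 [86, 149, 176] [87, 178, 155] [0.5586 0.1265]
   497.5 49 [87, 178, 155] [87, 211, 139] [0.5586 0.1276]
col 360 0.084
   255.5 42 [14, 144, 105] [14, 148, 143] [ 0.6196 -0.0091]
   256.5 69 [14, 148, 143] [14, 153, 207] [ 0.6207 -0.0091]
   262.5 114 [14, 152, 222] [15, 118, 143] [ 0.6279 -0.0086]
   263.5 139 [15, 118, 143] [85, 116, 76] [ 0.6291 -0.0085]
   264.5 116 [85, 116, 76] [88, 227, 74] [ 0.6303 -0.0084]
```

```bash
python3 - <<'E'
from h import *
c=np.load('w6.npz'); im=cv2.imread('pics/w6.png')
for col in (245,290): edges(im,c,.2205,col=col,a=150,b=180,th=25)
edges(im,c,.2205,row=185,a=205,b=235,th=25);edges(im,c,.2205,row=185,a=335,b=355,th=25)
edges(im,c,.2505,col=280,a=183,b=205,th=25)
go(.559,-.0973,None,179.57)
E
```

```text
col 245 0.2205
   155.5 30 [23, 92, 215] [21, 102, 197] [ 0.4953 -0.1144]
   156.5 48 [21, 102, 197] [18, 115, 165] [ 0.4959 -0.1144]
   159.5 38 [19, 139, 152] [19, 149, 180] [ 0.4975 -0.1145]
   160.5 36 [19, 149, 180] [19, 130, 163] [ 0.4981 -0.1145]
   161.5 38 [19, 130, 163] [18, 115, 141] [ 0.4986 -0.1145]
   167.5 59 [18, 118, 157] [18, 121, 213] [ 0.502  -0.1147]
   168.5 50 [18, 121, 213] [22, 109, 247] [ 0.5025 -0.1147]
col 290 0.2205
   157.5 26 [27, 58, 255] [25, 82, 255] [ 0.4966 -0.0896]
   158.5 93 [25, 82, 255] [19, 123, 209] [ 0.4972 -0.0896]
   159.5 52 [19, 123, 209] [19, 149, 183] [ 0.4977 -0.0896]
   160.5 31 [19, 149, 183] [19, 131, 170] [ 0.4983 -0.0896]
   161.5 36 [19, 131, 170] [18, 115, 151] [ 0.4988 -0.0896]
   167.5 60 [19, 116, 157] [18, 120, 212] [ 0.5022 -0.0896]
   168.5 51 [18, 120, 212] [22, 108, 247] [ 0.5027 -0.0896]
row 185 0.2205
   206.5 32 [88, 205, 74] [88, 180, 81] [ 0.5117 -0.1369]
   207.5 49 [88, 180, 81] [87, 148, 97] [ 0.5117 -0.1363]
   208.5 33 [87, 148, 97] [88, 169, 86] [ 0.5117 -0.1357]
   209.5 47 [88, 169, 86] [89, 204, 75] [ 0.5117 -0.1352]
   211.5 111 [89, 206, 74] [82, 108, 80] [ 0.5118 -0.134 ]
   212.5 133 [82, 108, 80] [23, 88, 134] [ 0.5118 -0.1335]
   213.5 131 [23, 88, 134] [19, 118, 231] [ 0.5118 -0.1329]
   214.5 33 [19, 118, 231] [23, 106, 248] [ 0.5118 -0.1323]
row 185 0.2205
col 280 0.2505
   190.5 26 [25, 92, 255] [22, 110, 250] [ 0.5083 -0.0953]
   191.5 102 [22, 110, 250] [17, 125, 168] [ 0.5088 -0.0953]
   192.5 106 [17, 125, 168] [13, 136, 77] [ 0.5093 -0.0953]
t 17.72 pos [ 0.5555 -0.0955  0.203 ] yaw 179.52 units [-0.12 -0.06  0.  ] turn -0.01
```

>>> apply_moves(steps=[-0.12,-0.06,0,0,0,0,5,0,0,0.7,0,0,0,5,0,0,1,0,0,0,5,0,0,0.8,0,0,0,5,0,0,0.4,0,0,0,5,0,0,0,0,0,0,5,0,0,0,0,0,0,5,0,0,0,0,0,0,5,0,0,0.3,0,0,0,5,0,0,0.3,0,0,0,5,0,0,0,0,0,0,5])

```text
t: 18.63
tool_pos: [0.558, -0.0979, 0.0963]
orientation: [-0.015, -3.14, -0.001]
force: [-0.9, 0.5, -7.6]
opening: 0.0175
gripper_force: 45.0
```

>>> apply_moves(steps=[0,0,0.4,0,0,0,5,0,0,0.5,0,0,0,5,0,0,0.5,0,0,0,5,0,0,0.4,0,0,0,5,0,0,0.15,0,0,0,5,0,0,0,0,0,0,5,0,0,0,0,0,0,5,0,0,0,0,0,0,5])

```text
t: 19.3
tool_pos: [0.5597, -0.0983, 0.0404]
orientation: [0.015, 3.14, -0.001]
force: [0.1, 0.2, -4.7]
opening: 0.0176
gripper_force: 45.0
```

>>> apply_moves(steps=[0,0,0.1,0,0,0,5,0,0,0.1,0,0,0,5,0,0,0.05,0,0,0,5,0,0,0,0,0,0,5])

```text
t: 19.63
tool_pos: [0.5594, -0.0982, 0.0326]
orientation: [0.015, 3.141, -0.0]
force: [-2.1, -0.1, -0.3]
opening: 0.0177
gripper_force: 45.0
```

Seated. I'll release, rise, and measure low_b from w6.

>>> apply_moves(steps=[0,0,0,0,0,0,34,0,0,0,0,0,0,34,0,0,0,0,0,0,34,0,0,0,0,0,0,34,0,0,-0.3,0,0,0,34,0,0,-0.7,0,0,0,34,0,0,-1,0,0,0,34,0,0,-1,0,0,0,34,0,0,-1,0,0,0,40,0,0,-0.7,0,0,0,40])

```text
t: 20.47
tool_pos: [0.56, -0.0983, 0.1772]
orientation: [0.015, 3.138, -0.002]
force: [0.7, -0.6, 0.6]
opening: 0.0362
gripper_force: 0.0
```

```bash
python3 - <<'E'
from h import *
c=np.load('w6.npz'); im=cv2.imread('pics/w6.png')[...,::-1].copy()
print(rect(im,c,(5,150,100),(22,255,255),.024,(30,0,145,140)))
go(.4275,-.2895,None,55)
E
```

```text
(6048, array([ 0.4275, -0.287 ,  0.1133,  0.0772]), 54.76)
t 20.47 pos [ 0.56   -0.0983  0.1772] yaw 179.46 units [ 4.36 -6.41 -0.01] turn 20.74
```

>>> apply_moves(steps=[0.5,-0.7,0,0,0,0,40,0.65,-0.95,0,0,0,0,40,0.65,-0.95,0,0,0,0,40,0.65,-0.95,0,0,0,0,40,0.65,-0.95,0,0,0,0,40,0.65,-0.95,0,0,0,0,40,0.6,-0.88,0,0,0,1,40,0,0,0,0,0,1,40,0,0,0,0,0,1,40,0,0,0,0,0,1,40,0,0,0,0,0,1,40,0,0,0,0,0,1,40])

```text
t: 21.47
tool_pos: [0.4266, -0.287, 0.1738]
orientation: [0.993, 2.98, -0.0]
force: [-0.6, -1.1, 0.8]
opening: 0.0373
gripper_force: 0.0
```

>>> apply_moves(steps=[0,0,0,0,0,1,40,0,0,0,0,0,1,40,0,0,0,0,0,1,40,0,0,0,0,0,1,40,0,0,0,0,0,1,40,0,0,0,0,0,1,40,0,0,0,0,0,1,40,0,0,0,0,0,1,40,0,0,0,0,0,1,40,0,0,0,0,0,1,40,0,0,0,0,0,1,40,0,0,0,0,0,1,40])

```text
t: 22.47
tool_pos: [0.4268, -0.2868, 0.1738]
orientation: [2.554, 1.828, 0.0]
force: [-0.5, -0.8, -0.2]
opening: 0.0376
gripper_force: 0.0
```

>>> apply_moves(steps=[0,0,0,0,0,1,40,0,0,0,0,0,1,40,0,0,0,0,0,0.75,40,0,0,0,0,0,0,40,0,0,0,0,0,0,40,0,0,0,0,0,0,40,0,0,0,0,0,0,40])

```text
t: 23.05
tool_pos: [0.4267, -0.2868, 0.1732]
orientation: [2.785, 1.452, 0.0]
force: [-0.0, 0.2, -0.1]
opening: 0.0374
gripper_force: 0.0
```

```bash
python3 - <<'E'
from h import *
c=eyes.calibration('wrist'); im=eyes.read_camera('wrist'); cv2.imwrite('pics/w7.png',im[...,::-1])
n,r,a=rect(im,c,(5,150,100),(22,255,255),.024,(190,80,190,165)); print(n,r,a)
print([(d['conf'],d['xy'],ray(c,d['xy'],.027).round(4)) for d in eyes.place_of('wrist','low_b_mid')],[(d['conf'],d['rect']) for d in eyes.search_frame('wrist','low_b_mid')])
go(r[0],r[1],.005,a)
E
```

```text
807 [ 0.434  -0.3048  0.0916  0.0443] 55.09
[(0.92, [277.3, 192.7], array([ 0.4244, -0.2869,  0.027 ])), (0.73, [145.3, 279.8], array([ 0.2321, -0.2841,  0.027 ]))] [(0.94, [243.2, 141.6, 73.9, 96.2]), (0.8, [102.6, 223.1, 94.8, 66.2])]
t 23.2 pos [ 0.4266 -0.2867  0.173 ] yaw 55.01 units [-0.35  0.55  5.6 ] turn -0.01
```

```bash
python3 - <<'E'
from h import *
c=eyes.calibration('wrist'); im=cv2.imread('pics/w7.png')[...,::-1].copy()
hsv=cv2.cvtColor(im,cv2.COLOR_RGB2HSV); print(hsv[190,235:325:6].tolist())
for V in (40,60,80):
    n,r,a=rect(im,c,(5,190,V),(24,255,255),.024,(220,120,120,125)); print(V,n,r,a)
go(r[0],r[1],.005,a)
E
```

```text
[[88, 215, 160], [88, 212, 161], [26, 213, 255], [25, 238, 255], [25, 236, 255], [25, 236, 255], [23, 223, 255], [11, 145, 155], [11, 145, 160], [12, 191, 159], [15, 230, 244], [25, 239, 255], [25, 239, 255], [25, 235, 255], [87, 214, 163]]
40 708 [ 0.4411 -0.3089  0.0905  0.0268] 55.53
60 708 [ 0.4411 -0.3089  0.0905  0.0268] 55.53
80 708 [ 0.4411 -0.3089  0.0905  0.0268] 55.53
t 23.2 pos [ 0.4266 -0.2867  0.173 ] yaw 55.01 units [-0.33  0.82  5.6 ] turn -0.09
```

```bash
python3 - <<'E'
from h import *
c=eyes.calibration('wrist'); im=cv2.imread('pics/w7.png')[...,::-1].copy()
n,r,a=rect(im,c,(5,170,80),(29,255,255),.024,(220,120,120,125)); print(n,r,a)
go(r[0],r[1],.005,a)
E
```

```text
5216 [ 0.4272 -0.2888  0.1097  0.0754] 54.71
t 23.2 pos [ 0.4266 -0.2867  0.173 ] yaw 55.01 units [-0.05  0.06  5.6 ] turn 0.05
```

>>> apply_moves(steps=[-0.05,0.06,1,0,0,0,40,0,0,1,0,0,0,40,0,0,1,0,0,0,40,0,0,1,0,0,0,40,0,0,1,0,0,0,40,0,0,0.4,0,0,0,40,0,0,0.2,0,0,0,40,0,0,0,0,0,0,40,0,0,0,0,0,0,40], grip_force=40)

```text
t: 23.95
tool_pos: [0.4281, -0.2897, 0.0064]
orientation: [2.786, 1.449, 0.001]
force: [0.7, 0.7, 0.3]
opening: 0.0375
gripper_force: 0.0
```

>>> apply_moves(steps=[0,0,0,0,0,0,5,0,0,0,0,0,0,5,0,0,0,0,0,0,5,0,0,0,0,0,0,5,0,0,0,0,0,0,5])

```text
t: 24.37
tool_pos: [0.4279, -0.2895, 0.0062]
orientation: [2.786, 1.449, 0.001]
force: [-1.9, 0.3, 7.2]
opening: 0.0175
gripper_force: 40.0
```

>>> apply_moves(steps=[0,0,-0.4,0,0,0,5,0,0,-1,0,0,0,5,0,0,-1,0,0,0.24,5,0,0,-1,0,0,1,5,0,0,-1,0,0,1,5,0,0,-1,0,0,1,5,0,0,-0.5,0,0,1,5,0,0,0,0,0,1,5,0,0,0,0,0,1,5,0,0,0,0,0,1,5,0,0,0,0,0,1,5,0,0,0,0,0,1,5])

```text
t: 25.37
tool_pos: [0.427, -0.2887, 0.1824]
orientation: [-3.141, 0.021, 0.0]
force: [0.1, -0.1, -2.0]
opening: 0.0175
gripper_force: 40.0
```

>>> apply_moves(steps=[0,0,0,0,0,1,5,0.3,-0.6,0,0,0,0,5,0.45,-0.95,0,0,0,0,5,0.45,-0.95,0,0,0,0,5,0.45,-0.95,0,0,0,0,5,0.45,-0.95,0,0,0,0,5,0.45,-0.95,0,0,0,0,5,0.45,-0.95,0,0,0,0,5,0.45,-0.95,0,0,0,0,5,0.45,-0.95,0,0,0,0,5,0.45,-0.9,0,0,0,0,5,0.5,-0.34,0,0,0,0,5])

```text
t: 26.37
tool_pos: [0.604, -0.0201, 0.1823]
orientation: [-3.135, 0.173, 0.001]
force: [-0.1, -0.5, -2.7]
opening: 0.0179
gripper_force: 40.0
```

>>> apply_moves(steps=[0,0,0,0,0,0,5,0,0,0,0,0,0,5,0,0,0,0,0,0,5,0,0,0,0,0,0,5,0,0,0,0,0,0,5])

```text
t: 26.78
tool_pos: [0.6032, -0.0249, 0.1822]
orientation: [3.136, -0.18, -0.0]
force: [0.9, -0.0, -2.8]
opening: 0.0175
gripper_force: 40.0
```

```bash
python3 - <<'E'
from h import *
go(.5612,-.0063,None,-.43)
c=eyes.calibration('wrist'); im=np.ascontiguousarray(eyes.read_camera('wrist')[...,::-1]); cv2.imwrite('pics/w8.png',im); np.savez('w8.npz',**c)
P=lambda X:px(c,X).round(1)
print('low_a edge',P((.56,.0354,.05)),'wall in',P((.56,.1107,.084)),'far rim',P((.6205,.05,.084)),'near',P((.502,.05,.084)))
z=robot.read_state()['tool_pos'][2]; bt=z-.006+.024
print('block far edge',P((.6162,-.006,bt)),'L',P((.56,.032,bt)))
e=P((.56,.0354,.05)); 
c6=np.load('w6.npz'); i6=cv2.imread('pics/w6.png'); edges(i6,c6,.05,row=170,a=375,b=475,th=40)
i6=im
edges(im,c,.05,row=int(P((.59,.04,.05))[1]),a=150,b=270,th=40)
edges(im,c,bt,col=240,a=60,b=180,th=50)
E
```

```text
t 26.78 pos [ 0.6032 -0.0249  0.1822] yaw -6.55 units [-1.46 -0.46  0.  ] turn -1.02
low_a edge [228.9 238.8] wall in [150.2 259.2] far rim [198.  194.9] near [219.1 302.9]
block far edge [243.7 238.4] L [198.5 324.5]
row 170 0.05
   382.5 91 [16, 126, 235] [15, 127, 146] [0.5325 0.0183]
   393.5 56 [15, 130, 129] [14, 165, 149] [0.5326 0.0304]
   394.5 60 [14, 165, 149] [13, 219, 154] [0.5326 0.0315]
   397.5 70 [14, 231, 187] [16, 236, 250] [0.5327 0.0349]
   424.5 120 [14, 225, 184] [12, 183, 108] [0.5329 0.0647]
   425.5 92 [12, 183, 108] [11, 136, 64] [0.5329 0.0658]
   453.5 59 [12, 152, 139] [12, 187, 163] [0.5331 0.0967]
   454.5 74 [12, 187, 163] [14, 227, 195] [0.5332 0.0978]
   465.5 86 [14, 224, 186] [13, 188, 137] [0.5332 0.11  ]
   466.5 88 [13, 188, 137] [14, 144, 94] [0.5333 0.1111]
row 213 0.05
   154.5 87 [14, 145, 139] [13, 183, 187] [0.5987 0.1105]
   155.5 86 [13, 183, 187] [14, 217, 238] [0.5986 0.1094]
   173.5 48 [22, 196, 254] [17, 181, 226] [0.5964 0.0901]
   196.5 65 [12, 128, 88] [12, 159, 122] [0.5935 0.0654]
   197.5 129 [12, 159, 122] [13, 205, 204] [0.5934 0.0643]
   198.5 64 [13, 205, 204] [15, 224, 247] [0.5933 0.0632]
   260.5 51 [15, 223, 246] [13, 208, 212] [ 0.5857 -0.0033]
   261.5 171 [13, 208, 212] [11, 140, 111] [ 0.5855 -0.0044]
col 240 0.2001522578606595
   117.5 52 [88, 194, 200] [87, 165, 222] [ 0.6848 -0.0142]
   118.5 57 [87, 165, 222] [88, 130, 243] [ 0.6843 -0.0141]
   120.5 61 [87, 155, 228] [87, 192, 204] [ 0.6833 -0.0139]
   125.5 52 [88, 193, 171] [88, 184, 128] [ 0.6807 -0.0136]
   139.5 180 [87, 150, 113] [87, 35, 178] [ 0.6735 -0.0125]
   140.5 185 [87, 35, 178] [12, 1, 254] [ 0.6729 -0.0124]
   160.5 66 [15, 123, 199] [14, 167, 220] [ 0.6622 -0.0108]
```

One turn row too many left the yaw at -6.5°, so I'll correct that first.

>>> apply_moves(steps=[0,0,0,0,0,-1,5,-0.7,-0.3,0,0,0,-0.02,5,-0.7,-0.32,0,0,0,0,5,0,0,0,0,0,0,5,0,0,0,0,0,0,5,0,0,0,0,0,0,5,0,0,0,0,0,0,5,0,0,0,0,0,0,5])

```text
t: 27.5
tool_pos: [0.5625, -0.0056, 0.1822]
orientation: [3.141, -0.011, 0.001]
force: [-0.4, -0.4, -2.5]
opening: 0.0173
gripper_force: 40.0
```

```bash
python3 - <<'E'
from h import *
go(.5612,-.0065,.075,-.43)
c=eyes.calibration('wrist'); im=np.ascontiguousarray(eyes.read_camera('wrist')[...,::-1]); cv2.imwrite('pics/w9.png',im); np.savez('w9.npz',**c)
z=robot.read_state()['tool_pos'][2]; bt=z-.006+.024
P=lambda X:px(c,X).round(1)
print('block far edge',P((.6162,-.006,bt)),'L',P((.59,.032,bt)),'R',P((.59,-.044,bt)))
v=int(P((.59,.032,bt))[1])
edges(im,c,bt,row=v,a=195,b=235,th=60); edges(im,c,bt,row=v,a=325,b=375,th=60)
edges(im,c,bt,col=250,a=130,b=180,th=60)
print('low_a'); r=int(P((.6,.06,.05))[1]); edges(im,c,.05,row=r,a=110,b=230,th=60)
E
```

```text
t 27.5 pos [ 0.5625 -0.0056  0.1822] yaw -0.39 units [-0.04  0.03  3.57] turn 0.01
block far edge [277.7 166.2] L [212.7 211.6] R [343.6 210.8]
row 211 0.20003413519009888
   213.5 110 [11, 156, 82] [13, 204, 142] [0.5904 0.0315]
   214.5 89 [13, 204, 142] [14, 231, 203] [0.5904 0.0309]
row 211 0.20003413519009888
   344.5 80 [14, 180, 196] [18, 116, 184] [ 0.5899 -0.0446]
   357.5 89 [18, 116, 156] [14, 127, 82] [ 0.5898 -0.0521]
col 250 0.20003413519009888
   132.5 87 [14, 145, 116] [14, 150, 198] [0.6345 0.0088]
   160.5 89 [15, 125, 124] [13, 176, 160] [0.6195 0.0093]
   163.5 74 [14, 231, 192] [16, 241, 254] [0.6178 0.0094]
low_a
row 160 0.05
   118.5 62 [86, 150, 186] [87, 186, 161] [0.6007 0.1587]
   136.5 93 [88, 185, 158] [79, 110, 167] [0.6006 0.1402]
   137.5 114 [79, 110, 167] [30, 95, 217] [0.6006 0.1392]
   138.5 91 [30, 95, 217] [26, 144, 255] [0.6006 0.1381]
   152.5 69 [14, 150, 166] [14, 144, 103] [0.6005 0.1237]
   165.5 87 [14, 148, 104] [13, 191, 147] [0.6004 0.1104]
   166.5 99 [13, 191, 147] [14, 229, 207] [0.6004 0.1093]
   209.5 70 [11, 140, 77] [12, 177, 109] [0.6001 0.0651]
   210.5 101 [12, 177, 109] [13, 214, 172] [0.6001 0.0641]
```

>>> apply_moves(steps=[-0.04,0,0.6,0,0,0,5,0,0,1,0,0,0,5,0,0,1,0,0,0,5,0,0,0.6,0,0,0,5,0,0,0.3,0,0,0,5,0,0,0,0,0,0,5,0,0,0,0,0,0,5,0,0,0,0,0,0,5])

```text
t: 28.22
tool_pos: [0.5622, -0.0053, 0.0789]
orientation: [3.141, -0.01, 0.004]
force: [0.3, 1.1, -2.3]
opening: 0.0178
gripper_force: 40.0
```

>>> apply_moves(steps=[0,0,0.3,0,0,0,5,0,0,0.3,0,0,0,5,0,0,0.3,0,0,0,5,0,0,0.15,0,0,0,5,0,0,0,0,0,0,5,0,0,0,0,0,0,5,0,0,0,0,0,0,5])

```text
t: 28.8
tool_pos: [0.5608, -0.0051, 0.0456]
orientation: [-3.142, 0.01, -0.0]
force: [0.1, -0.3, -2.6]
opening: 0.0174
gripper_force: 40.0
```

>>> apply_moves(steps=[0,0,0.2,0,0,0,5,0,0,0.15,0,0,0,5,0,0,0.07,0,0,0,5,0,0,0,0,0,0,5,0,0,0,0,0,0,5])

```text
t: 29.22
tool_pos: [0.5606, -0.0051, 0.0326]
orientation: [-3.142, 0.01, 0.001]
force: [-0.6, 0.8, -1.9]
opening: 0.0178
gripper_force: 40.0
```

>>> apply_moves(steps=[0,0,0.04,0,0,0,5,0,0,0,0,0,0,5,0,-0.07,0,0,0,0,5,0,0,0,0,0,0,5,0,0,0,0,0,0,5])

```text
t: 29.63
tool_pos: [0.5612, -0.0031, 0.0322]
orientation: [3.141, -0.01, 0.002]
force: [0.3, -1.4, 3.6]
opening: 0.0179
gripper_force: 40.0
```

>>> apply_moves(steps=[0,-0.06,0,0,0,0,5,0,0,0,0,0,0,5,0,0,0,0,0,0,5])

```text
t: 29.88
tool_pos: [0.5613, -0.0026, 0.0322]
orientation: [3.139, -0.01, 0.002]
force: [-0.3, -6.7, 2.8]
opening: 0.0174
gripper_force: 40.0
```

>>> apply_moves(steps=[0,-0.06,0,0,0,0,5,0,0,0,0,0,0,5,0,-0.05,0,0,0,0,5,0,0,0,0,0,0,5,0,0,0,0,0,0,5])

```text
t: 30.3
tool_pos: [0.5613, -0.0025, 0.0325]
orientation: [3.135, -0.011, 0.002]
force: [-2.8, -20.8, 6.1]
opening: 0.0179
gripper_force: 40.0
```

>>> apply_moves(steps=[0,0,0,0,0,0,34,0,0,0,0,0,0,34,0,0,0,0,0,0,34,0,0,0,0,0,0,34,0,0,-0.3,0,0,0,34,0,0,-0.7,0,0,0,34,0,0,-1,0,0,0,34,0,0,-1,0,0,0,34,0,0,-1,0,0,0,40,0,0,-0.8,0,0,0,40,0,0,0,0,0,0,40,0,0,0,0,0,0,40])

```text
t: 31.3
tool_pos: [0.5623, 0.0023, 0.1784]
orientation: [3.141, -0.009, 0.007]
force: [0.2, 0.0, -0.8]
opening: 0.0373
gripper_force: 0.0
```

>>> apply_moves(steps=[-0.5,0,-0.5,0,0,0,40,-0.5,0,-0.5,0,0,0,40,0,0,0,0,0,0,40,0,0,0,0,0,0,40,0,0,0,0,0,0,40,0,0,0,0,0,0,40,0,0,0,0,0,0,40,0,0,0,0,0,0,40])

```text
t: 31.97
tool_pos: [0.5306, 0.0023, 0.2046]
orientation: [-3.141, 0.01, 0.003]
force: [0.4, -0.3, -0.5]
opening: 0.0371
gripper_force: 0.0
```

```bash
python3 - <<'E'
from h import *
go(.56,-.0138,None,-.43)
c=eyes.calibration('wrist'); im=np.ascontiguousarray(eyes.read_camera('wrist')[...,::-1]); cv2.imwrite('pics/w10.png',im); np.savez('w10.npz',**c)
P=lambda X:px(c,X).round(1)
for x in (.608,.51):
    print('x',x,'exp wall',P((x,.1107,.05)),'lowA/B',P((x,.0347,.05)),'B right',P((x,-.0413,.05)),'div',P((x,-.0478,.06)),'tall L',P((x,-.06,.05)),'tall R',P((x,-.136,.05)))
    r=int(P((x,0,.05))[1]); edges(im,c,.05,row=r,a=130,b=440,th=40,hw=1)
k=[d for d in eyes.place_of('wrist','bar_knob')][:2]; print([(d['conf'],d['xy'],ray(c,d['xy'],.119).round(4)) for d in k])
print('knob top region exp',P((.656,-.0138,.136)))
E
```

```text
t 31.97 pos [0.5306 0.0023 0.2046] yaw -0.36 units [ 0.98  0.53 -0.  ] turn 0.01
x 0.608 exp wall [175.8 119.3] lowA/B [247.5 118.9] B right [319.3 118.4] div [326.8 118.5] tall L [337.  118.3] tall R [408.8 117.9]
row 118 0.05
   149.5 76 [88, 209, 143] [85, 139, 146] [0.6095 0.1384]
   150.5 148 [85, 139, 146] [26, 94, 190] [0.6095 0.1374]
   151.5 118 [26, 94, 190] [26, 147, 255] [0.6095 0.1363]
   156.5 57 [25, 155, 253] [17, 160, 209] [0.6095 0.131 ]
   164.5 82 [15, 152, 213] [14, 148, 136] [0.6094 0.1226]
   165.5 49 [14, 148, 136] [15, 141, 95] [0.6094 0.1215]
   175.5 49 [14, 140, 95] [13, 167, 116] [0.6094 0.1109]
   176.5 110 [13, 167, 116] [14, 215, 177] [0.6094 0.1099]
   177.5 45 [14, 215, 177] [14, 229, 208] [0.6093 0.1088]
   319.5 139 [17, 218, 255] [13, 153, 185] [ 0.6084 -0.0415]
   320.5 47 [13, 153, 185] [15, 123, 170] [ 0.6084 -0.0426]
   324.5 45 [19, 99, 159] [19, 99, 204] [ 0.6084 -0.0468]
   327.5 53 [20, 101, 220] [24, 83, 251] [ 0.6084 -0.05  ]
   335.5 110 [27, 71, 255] [18, 111, 194] [ 0.6083 -0.0584]
   336.5 64 [18, 111, 194] [18, 113, 132] [ 0.6083 -0
[... 1079 characters left out ...]
03 -0.0468]
   323.5 53 [19, 101, 221] [24, 83, 251] [ 0.5103 -0.0491]
   330.5 53 [28, 62, 255] [22, 99, 245] [ 0.5103 -0.0572]
   331.5 140 [22, 99, 245] [17, 123, 134] [ 0.5103 -0.0583]
   332.5 60 [17, 123, 134] [18, 123, 193] [ 0.5103 -0.0595]
   333.5 103 [18, 123, 193] [26, 90, 255] [ 0.5103 -0.0606]
   398.5 53 [23, 107, 248] [18, 120, 213] [ 0.5098 -0.1353]
   399.5 115 [18, 120, 213] [16, 141, 121] [ 0.5098 -0.1364]
   421.5 43 [16, 149, 125] [19, 159, 155] [ 0.5097 -0.1617]
   426.5 177 [20, 154, 162] [49, 72, 96] [ 0.5096 -0.1674]
   427.5 172 [49, 72, 96] [88, 187, 78] [ 0.5096 -0.1686]
[(0.64, [296.9, 56.4], array([ 0.6567, -0.0135,  0.119 ]))]
knob top region exp [298.5  53.3]
```

The two low blocks form one continuous 152 mm orange band from the end wall, with no seam, and about 6.5 mm is free at the divider. The tall block is seated. Next is the knob at (0.6565,-0.014).

>>> apply_moves(steps=[0.8,0.15,0,0,0,0,60,1,0.15,0,0,0,0,60,1,0.15,0,0,0,0,60,0.9,0.1,0,0,0,0,60,0.5,0,0,0,0,0,60,0,0,0,0,0,0,60,0,0,0,0,0,0,60,0,0,0,0,0,0,60,0,0,0,0,0,0,60,0,0,0,0,0,0,60], grip_force=30)

```text
t: 32.9
tool_pos: [0.656, -0.0149, 0.2061]
orientation: [3.142, -0.01, 0.001]
force: [0.7, -0.6, -0.5]
opening: 0.056
gripper_force: 0.0
```

```bash
python3 - <<'E'
from h import *
go(.6562,-.0142,.079,-.43)
c=eyes.calibration('wrist'); im=np.ascontiguousarray(eyes.read_camera('wrist')[...,::-1]); cv2.imwrite('pics/w11.png',im)
print([(d['conf'],d['xy'],ray(c,d['xy'],.119).round(4)) for d in eyes.place_of('wrist','bar_knob')])
print(px(c,(.6562,-.0142,.136)))
r=int(px(c,(.6562,-.0142,.136))[1]); edges(im,c,.136,row=r,a=230,b=330,th=50)
E
```

```text
t 32.9 pos [ 0.656  -0.0149  0.2061] yaw -0.35 units [ 0.   -0.02  4.24] turn 0.01
[(0.76, [277.3, 208.4], array([ 0.6545, -0.0139,  0.119 ]))]
[277.50890843 212.00015884]
row 212 0.136
   262.5 65 [26, 101, 131] [12, 128, 107] [ 0.6563 -0.0011]
   263.5 52 [12, 128, 107] [11, 152, 134] [ 0.6563 -0.002 ]
```

>>> apply_moves(steps=[0,0,0.7,0,0,0,60,0,0,1,0,0,0,60,0,0,1,0,0,0,60,0,0,0.8,0,0,0,60,0,0,0.5,0,0,0,60,0,0,0.2,0,0,0,60,0,0,0,0,0,0,60,0,0,0,0,0,0,60])

```text
t: 33.67
tool_pos: [0.657, -0.015, 0.0806]
orientation: [3.141, -0.01, 0.001]
force: [0.6, -0.9, 1.0]
opening: 0.0561
gripper_force: 0.0
```

>>> apply_moves(steps=[0,0,0,0,0,0,15,0,0,0,0,0,0,15,0,0,0,0,0,0,15,0,0,0,0,0,0,15,0,0,0,0,0,0,15,0,0,0,0,0,0,15,0,0,0,0,0,0,15])

```text
t: 34.25
tool_pos: [0.6571, -0.0138, 0.0804]
orientation: [-3.14, 0.009, -0.002]
force: [-0.2, 4.7, 3.2]
opening: 0.0275
gripper_force: 30.0
```

>>> apply_moves(steps=[-0.2,0,0,0,0,0,15,-0.4,0,0,0,0,0,15,-0.6,0,0,0,0,0,15,-0.6,0,0,0,0,0,15,-0.6,0,0,0,0,0,15,-0.6,0,0,0,0,0,15,-0.6,0,0,0,0,0,15,-0.5,0,0,0,0,0,15,-0.3,0,0,0,0,0,15,-0.1,0,0,0,0,0,15,0,0,0,0,0,0,15,0,0,0,0,0,0,15])

```text
t: 35.25
tool_pos: [0.5216, -0.0128, 0.0804]
orientation: [-3.14, 0.009, -0.001]
force: [-1.9, 6.3, 4.1]
opening: 0.0277
gripper_force: 30.0
```

>>> apply_moves(steps=[-0.08,0,0,0,0,0,15,-0.08,0,0,0,0,0,15,0,0,0,0,0,0,15,0,0,0,0,0,0,15])

```text
t: 35.58
tool_pos: [0.5172, -0.0128, 0.0804]
orientation: [-3.14, 0.009, -0.002]
force: [-1.2, 6.9, 4.6]
opening: 0.0272
gripper_force: 30.0
```

>>> apply_moves(steps=[-0.12,0,0,0,0,0,15,-0.12,0,0,0,0,0,15,-0.1,0,0,0,0,0,15,0,0,0,0,0,0,15,0,0,0,0,0,0,15])

```text
t: 36.0
tool_pos: [0.5069, -0.0127, 0.0804]
orientation: [-3.14, 0.009, -0.001]
force: [-1.8, 7.5, 4.1]
opening: 0.0277
gripper_force: 30.0
```

>>> apply_moves(steps=[-0.06,0,0,0,0,0,15,-0.06,0,0,0,0,0,15,0,0,0,0,0,0,15,0,0,0,0,0,0,15])

```text
t: 36.33
tool_pos: [0.5036, -0.0127, 0.0804]
orientation: [-3.14, 0.009, -0.002]
force: [-1.5, 6.7, 3.5]
opening: 0.0275
gripper_force: 30.0
```

>>> apply_moves(steps=[-0.06,0,0,0,0,0,15,0,0,0,0,0,0,15,0,0,0,0,0,0,15])

```text
t: 36.58
tool_pos: [0.5023, -0.0127, 0.0804]
orientation: [-3.139, 0.009, -0.004]
force: [2.8, 7.3, 1.0]
opening: 0.0277
gripper_force: 30.0
```

>>> apply_moves(steps=[-0.06,0,0,0,0,0,15,0,0,0,0,0,0,15,0,0,0,0,0,0,15])

```text
t: 36.83
tool_pos: [0.5023, -0.0127, 0.0805]
orientation: [-3.139, 0.009, -0.01]
force: [12.8, 7.3, -6.9]
opening: 0.0273
gripper_force: 30.0
```

The bar is at its stop: 12.8 N, and the knob is at 0.502 where 0.501 was expected. I'll let go, rise and back away.

>>> apply_moves(steps=[0,0,0,0,0,0,60,0,0,0,0,0,0,60,0,0,0,0,0,0,60,0,0,0,0,0,0,60,0,0,0,0,0,0,60,0,0,-0.4,0,0,0,60,0,0,-1,0,0,0,60,0,0,-1,0,0,0,60,0,0,-1,0,0,0,60,0,0,-1,0,0,0,60,0,0,0,0,0,0,60,0,0,0,0,0,0,60])

```text
t: 37.83
tool_pos: [0.5011, -0.0143, 0.215]
orientation: [3.141, -0.01, 0.008]
force: [-0.3, 0.5, -0.5]
opening: 0.0558
gripper_force: 0.0
```

>>> apply_moves(steps=[0,0,-0.8,0,0,0,60,0,0,-0.6,0,0,0,60,0,0,0,0,0,0,60,0,0,0,0,0,0,60,0,0,0,0,0,0,60,0,0,0,0,0,0,60,0,0,0,0,0,0,60])

```text
t: 38.42
tool_pos: [0.4987, -0.0139, 0.252]
orientation: [-3.141, 0.01, 0.004]
force: [-0.1, 0.4, 1.1]
opening: 0.0559
gripper_force: 0.0
```

```bash
python3 - <<'E'
from h import *
c=eyes.calibration('wrist'); im=np.ascontiguousarray(eyes.read_camera('wrist')[...,::-1]); cv2.imwrite('pics/w12.png',im); go(.5,0)
P=lambda X:px(c,X).round(1)
print([(d['conf'],d['xy'],ray(c,d['xy'],.119).round(4)) for d in eyes.place_of('wrist','bar_knob')])
r=int(P((.59,0,.05))[1]); print(r); edges(im,c,.05,row=r,a=130,b=440,th=60,hw=1)
r=int(P((.565,0,.05))[1]); edges(im,c,.05,row=r,a=160,b=200,th=60,hw=1)
for col in (220,340): edges(im,c,.098,col=col,a=180,b=290,th=80)
E
```

```text
t 38.47 pos [ 0.4988 -0.014   0.2523] yaw -0.36 units [ 0.04 -0.47  0.  ] turn None
[(0.62, [276.5, 192.2], array([ 0.5012, -0.0118,  0.119 ]))]
106
row 106 0.05
   150.5 124 [87, 150, 176] [66, 64, 193] [0.5908 0.1381]
   151.5 149 [66, 64, 193] [25, 115, 250] [0.5908 0.1369]
   156.5 61 [25, 153, 254] [17, 159, 207] [0.5908 0.131 ]
   163.5 88 [14, 151, 211] [14, 148, 126] [0.5907 0.1226]
   173.5 83 [14, 143, 97] [13, 188, 134] [0.5907 0.1107]
   174.5 112 [13, 188, 134] [14, 228, 205] [0.5907 0.1095]
   192.5 136 [17, 211, 255] [11, 161, 175] [0.5905 0.0881]
   211.5 67 [10, 129, 63] [12, 168, 89] [0.5904 0.0655]
   212.5 111 [12, 168, 89] [13, 210, 157] [0.5904 0.0643]
   213.5 70 [13, 210, 157] [14, 226, 210] [0.5904 0.0631]
   260.5 61 [21, 223, 255] [13, 200, 225] [0.59   0.0071]
   261.5 127 [13, 200, 225] [11, 149, 151] [0.59  0.006]
   276.5 78 [12, 153, 104] [13, 196, 138] [ 0.5899 -0.0119]
   277.5 103 [13, 196, 138] [14, 225, 211] [ 0.5899 -0.0131]
   301.5 159 [18, 218, 255] [12, 144, 176] [ 0.5897 -0.0416]
   306.5 65 [18, 107, 157] [19, 102, 216] [ 0.5897 -0.0476]
  
[... 802 characters left out ...]
92, 143] [14, 228, 207] [0.5665 0.1096]
   194.5 139 [13, 199, 231] [11, 150, 143] [0.5664 0.0878]
col 220 0.098
   194.5 92 [90, 1, 254] [0, 0, 255] [0.4939 0.0525]
   195.5 135 [0, 0, 255] [88, 24, 232] [0.4927 0.0526]
   196.5 201 [88, 24, 232] [87, 145, 153] [0.4915 0.0527]
   197.5 81 [87, 145, 153] [88, 217, 145] [0.4904 0.0528]
   246.5 95 [87, 173, 144] [79, 89, 147] [0.43   0.0564]
   247.5 90 [79, 89, 147] [51, 31, 151] [0.4288 0.0565]
col 340 0.098
   194.5 81 [84, 10, 179] [79, 3, 248] [ 0.4931 -0.0835]
   196.5 189 [85, 36, 218] [87, 153, 148] [ 0.4907 -0.0836]
   246.5 82 [88, 199, 140] [84, 124, 143] [ 0.4292 -0.0867]
   247.5 104 [84, 124, 143] [61, 48, 148] [ 0.4279 -0.0867]
```

Blocks are unchanged and the bar's centre is at x≈0.501, which is its stop, with the gripper clear. I'll hand the job in.

```bash
python3 -c "
from plant import robot
print(robot.close_job())"
```

```text
the job is handed in; nothing more can be done
None
```

The job is handed in: all three blocks are packed below the rim, the two low ones tight against each other and the end wall with about 6.5 mm left at the divider, and the check bar was drawn to its stop and released at about 38 s of the 72 s allowed.

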